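# Swap the mixed-up trinkets on the dresser trays

### The arm

A 7-joint arm with a two-finger parallel gripper is mounted at the origin on the work surface. World frame = base frame: x ahead of the robot, y to its left, z up, the work surface at z = 0. Lengths are in m, angles in rad, forces in N, time in s.
With the tool pointing down it reaches from about 0.4 to 0.85 m from the base axis. Payload 4.5 kg.
Tool frame: the origin (TCP) lies on the centre line of the jaws, within the pads' length; the fingertips stand 25 mm ahead of it and the grasp point (between the pads) lies 6 mm ahead of it; z points along the fingers, y is the direction in which the jaws open and shut (so a half turn about z gives the same grasp; the last joint's range is limited). The gripper opens to 88 mm and grips with 3 to 60 N. Pads are 18 mm wide; open, the fingers measure 123 mm over their backs; the gripper's body (75 mm by 187 mm) begins 45 mm behind the grasp point.
Start: joints at [1.255, 0.689, -0.195, 1.565, 0.157, 0.902, -0.215], TCP at [0.214, -0.587, 0.264] pointing down, gripper open.
Joint ranges: [-3.01, 3.01], [-0.46, 2.08], [-1.47, 1.51], [0.13, 2.56], [-1, 4.14], [0.04, 2.09], [-2.66, 2.66]. Speed limits (rad/s): [2.57, 2.57, 3.14, 3.14, 3.14, 3.14, 3.14].

### API

Orientations are given as a unit quaternion [x, y, z, w].
In Python, from plant import r, eyes gives the robot as it stands.
- The arm moves only by the tool servo_tool, never from a script. Its argument "deltas" is a list of rows, each an object of numbers: "dx", "dy", "dz": the shift along the tool's x, y, z in units of 60 mm (1.0 is 60 mm); "ax", "ay", "az": the turn, a rotation vector about the tool's x, y, z in units of 6 degrees (1.0 is 6 degrees); "hand": the finger opening in mm, from 0 to 88.1. A call has 1 to 10 rows; each row is the pose to reach, as a shift and turn from the pose commanded when the call began, along the tool's axes at that moment; what a row does not reach only later rows make up. A row lasts 1/8 s, in which the tool goes at most 62.5 mm and 10.7 degrees, less where a joint would pass 70% of its speed; a pose out of reach is approached as far as the arm can. A call with a gripper value outside its range is refused whole. The fingers move at their own pace and stop on an object; "newtons" is the grip in N (left out, the last holds). Time passes only in rows, so rows that repeat a pose let the fingers close. It gives the time, the measured TCP pose, the force and the opening at its end, in the units of the state.
- r.get_state(): the state, without advancing time (a new reading comes with each control period).
- eyes.snapshot(name): name is "side" or "top" or "wrist"; returns (picture, depth): 384x512x3 uint8, red, green, blue; 384x512 float32, m along the optical axis (not along the pixel's ray), 0 where there is no reading.
- eyes.camera_model(name): a dict with "fx", "fy", "cx", "cy" (pixels), "k1" (the pictures are not rectified: a ray, as slopes to the right and down, at radius r is drawn at 1 + k1 r^2 times it, then the intrinsics apply), "pose" (4x4, takes a point from camera to world coordinates). Camera axes: x right, y up, looking along -z (the intrinsics and any distortion apply to the point x, -y, -z); pixel columns grow to the right and rows downward; lengths in m; the calibration is good to about 2 mm. A picture is of the moment at which its call begins: read the wrist's pose just before it. camera_model takes no time and is no camera call; for the wrist camera it gives the pose at the moment of the call.
- r.finish_job(): hands the job in, once; it reports no verdict.
The state is a dict: "clock": time; "q": joint angles; "qd": joint speeds; "joint_torque": joint torques, N m; "tool_pos": TCP position; "eef_rot": TCP orientation; "contact_force": force on the tool from outside, world axes, zero at the start; "moment": the same for the moment, N m; "opening": opening from 0.0 (shut) to 1.0 (fully open).
Only numpy, scipy, OpenCV 4.12 (cv2) and the standard library are available. Lean on these libraries where they do the work, as an engineer would, in place of code of your own. Each camera call takes 0.05 s, during which the arm holds its last target.

### The job

The things on the three pink trays have got mixed up: stand the glass votive holder in the middle of the round tray, the white ring hand in the middle of the square tray and the chrome lipstick tube in the middle of the oblong tray, using the empty marble coaster as the free spot to park one of them while you swap. In the end the scent bottle belongs in the middle of that coaster. Set everything down upright without dropping it or knocking it over, and leave the cream jar and the nail varnish where they are.

Things in the scene. Friction and masses are not known exactly. Their poses are not given: they have to be found in the camera images.
- votive_mid (a point): Empty clear glass votive holder, an open round cup, 62 mm tall, tapering from 60 mm across at the rim to 54 mm half-way up and 48 mm at the foot, wall 4 mm, 150 g. The point lies on its axis half-way up, 31 mm above its underside; z is up. At the start it stands in the square tray.
- lipstick_mid (a point): Closed chrome lipstick tube standing upright, a cylinder 26 mm in diameter and 72 mm tall, 50 g. The point lies on its axis half-way up, 36 mm above its underside; z is up. At the start it stands in the round tray.
- ring_hand_mid (a point): White ceramic hand standing on a round foot dish (64 mm across, 9 mm high), 79 mm tall in all, 140 g. Palm: 18 mm thick along x, 36 mm wide along y, 5 to 51 mm above the underside; fingers above it; thumb on the +y side to 30 mm off the axis. The point is on the axis, in the palm, 40 mm above the underside; z up; grasp closing along x. Starts in the oblong tray.
- perfume_mid (a point): Amber glass scent bottle, a rectangular block 30 mm thick along x, 48 mm wide along y and 46 mm high, with a round dark cap 22 mm across on top, 70 mm tall in all, 160 g. The point lies on its axis 35 mm above its underside; z is up. At the start it stands on the bare dresser top.
- tray_round: Round pink plastic tray, fixed to the dresser, 102 mm across outside, 92 mm inside at the floor and 96 mm at the rim, floor 3 mm thick, rim 8 mm high. Origin: centre of its underside, on the dresser top.
- tray_square: Square pink plastic tray, fixed to the dresser, 96 x 96 mm outside, 90 x 90 mm inside, floor 3 mm thick, rim 8 mm high. Origin: centre of its underside; x and y along its sides.
- tray_long: Oblong pink plastic tray, fixed to the dresser, 130 mm along x and 90 mm along y outside, 124 x 84 mm inside, floor 3 mm thick, rim 8 mm high. Origin: centre of its underside.
- coaster: Flat six-sided marble coaster, fixed to the dresser, empty at the start, 96 mm across the flats, 8 mm thick, no rim. Origin: centre of its underside, so its top is 8 mm above it.
- cream: Bystander: low round ivory face-cream jar with a grey lid, 48 mm in diameter, 34 mm tall, on the robot's right. Origin: centre of its underside.
- varnish: Bystander: small nail varnish bottle standing among the task's things, 28 mm in diameter, 56 mm tall, white cap. Origin: centre of its underside.

How it is judged:
By the outcome, as a careful person would: the job done as asked, in the order asked, and still so for the second after the job is handed in, with the robot touching nothing.
It also fails if it takes over 117 s, if anything falls off the work surface, if the arm or the gripper's body presses on something with over 40 N, if the wrist force passes 120 N, or if a joint passes its speed limit or range.

## Working session

There is one attempt and no reset: what is moved stays moved. The work goes in short steps, Python scripts to look and compute and a tool call to move; the robot and the scene stay as the last step left them, time stands still between calls to the robot, and variables do not carry over. Pictures are saved under pics/ and viewed, and the job is handed in when it is done.

Besides the shell and the picture viewer there is one more tool, called after "Request:" as a command line: name --argument value ..., lists and objects as JSON in quotes. servo_tool: Moves the arm, as the interface text tells. Its arguments: {"type":"object","properties":{"deltas":{"type":"array","items":{"type":"object","properties":{"dx":{"type":"number"},"dy":{"type":"number"},"dz":{"type":"number"},"ax":{"type":"number"},"ay":{"type":"number"},"az":{"type":"number"},"hand":{"type":"number"}}}},"newtons":{"type":"number"}},"required":["deltas"]}

```bash
ls; mkdir -p pics; cat > h.py <<'E'
import numpy as np, cv2
from plant import r, eyes
def snap(n,fn=None):
    m=eyes.camera_model(n); im,d=eyes.snapshot(n)
    if fn: cv2.imwrite('pics/'+fn,im[:,:,::-1])
    return im,d,m
def undist(m,uv):
    uv=np.atleast_2d(np.float64(uv)); x=(uv-[m['cx'],m['cy']])/[m['fx'],m['fy']]
    p=x.copy()
    for _ in range(30): p=x/(1+m['k1']*(p**2).sum(1,keepdims=True))
    return p
def ray(m,uv):
    p=undist(m,uv); T=np.array(m['pose'])
    d=np.c_[p[:,0],-p[:,1],-np.ones(len(p))]@T[:3,:3].T
    return T[:3,3],d
def onplane(m,uv,z):
    o,d=ray(m,uv); return o+d*((z-o[2])/d[:,2])[:,None]
def cloud(m,d):
    h,w=d.shape; vv,uu=np.mgrid[:h,:w]; uv=np.c_[uu.ravel(),vv.ravel()]
    o,dr=ray(m,uv); P=(o+dr*d.ravel()[:,None]); return P.reshape(h,w,3)
def proj(m,P):
    T=np.array(m['pose']); c=(np.atleast_2d(P)-T[:3,3])@T[:3,:3]
    x=np.c_[c[:,0],-c[:,1]]/(-c[:,2:]); x=x*(1+m['k1']*(x**2).sum(1,keepdims=True))
    return x*[m['fx'],m['fy']]+[m['cx'],m['cy']]
E
python3 - <<'E'
from h import *
for n in ['side','top','wrist']:
    im,d,m=snap(n,n+'0.png'); np.savez('/tmp/'+n+'0.npz',im=im,d=d,m=m)
    print(n,{k:np.round(v,3) for k,v in m.items()})
s=r.get_state(); print(s)
E
```

```text
pics
side {'fx': np.float64(355.299), 'fy': np.float64(355.299), 'cx': np.float64(261.223), 'cy': np.float64(192.017), 'k1': np.float64(0.035), 'pose': array([[ 0.848,  0.286, -0.447,  0.192],
       [-0.53 ,  0.493, -0.69 , -0.562],
       [ 0.023,  0.822,  0.569,  0.484],
       [ 0.   ,  0.   ,  0.   ,  1.   ]])}
top {'fx': np.float64(361.722), 'fy': np.float64(361.722), 'cx': np.float64(252.093), 'cy': np.float64(196.557), 'k1': np.float64(-0.082), 'pose': array([[ 0.008,  0.979, -0.203,  0.373],
       [-1.   ,  0.007, -0.006, -0.027],
       [-0.005,  0.203,  0.979,  0.906],
       [ 0.   ,  0.   ,  0.   ,  1.   ]])}
wrist {'fx': np.float64(290.389), 'fy': np.float64(290.389), 'cx': np.float64(256.759), 'cy': np.float64(195.386), 'k1': np.float64(-0.017), 'pose': array([[ 0.343,  0.906,  0.246,  0.278],
       [-0.939,  0.332,  0.089, -0.564],
       [-0.001, -0.262,  0.965,  0.384],
       [ 0.   ,  0.   ,  0.   ,  1.   ]])}
{'clock': 0.15, 'q': array([ 1.25476387,  0.68983511, -0.1945211 ,  1.56603108,  0.15728544,
        0.90249508, -0.21509497]), 'qd': array([ 0.00205293, -0.00032194, -0.001081  , -0.00395113,  0.00089617,
        0.0011126 , -0.00153927]), 'joint_torque': array([-9.34694726e-04, -5.27864420e+01, -1.26824744e+00, -1.53587240e+01,
       -5.24775067e-02,  3.89352805e-03,  1.14229017e-04]), 'tool_pos': array([ 0.21404129, -0.58676476,  0.26308649]), 'eef_rot': array([ 9.84736761e-01,  1.74048940e-01, -1.62452848e-04, -6.71439894e-04]), 'contact_force': array([-0.15190636,  0.91947509, -0.16133734]), 'moment': array([ 0.00130143, -0.0136694 ,  0.03968634]), 'opening': 1.0023274451304842}
```

View pics/top0.png

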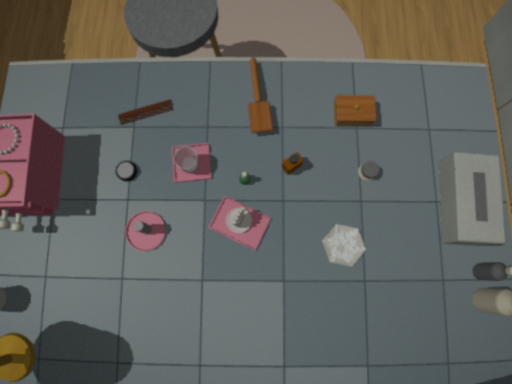

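View pics/side0.png

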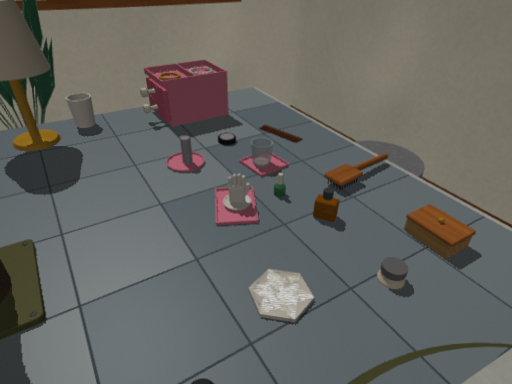

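View pics/wrist0.png

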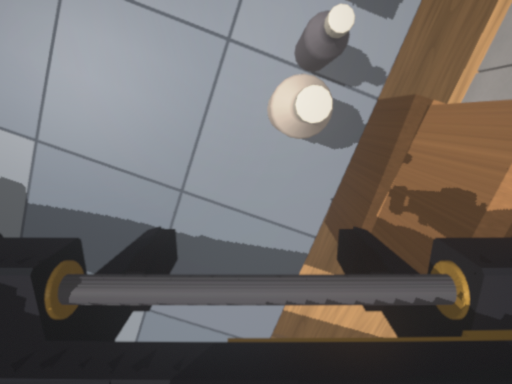

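The top view shows the round tray with the lipstick at about (146,231), the square tray with the votive at (192,162), the oblong tray with the ring hand at (240,222) and the coaster at (344,245). The perfume is at (293,162), the varnish at (244,178) and the cream at (370,170). The wrist view shows no task items yet.

```bash
python3 - <<'E'
from h import *
for n,box in [('top',(110,130,400,280)),('side',(150,110,420,330))]:
    z=np.load(f'/tmp/{n}0.npz',allow_pickle=True); im=z['im'];x0,y0,x1,y1=box
    c=cv2.resize(im[y0:y1,x0:x1],None,fx=2.7,fy=2.7,interpolation=cv2.INTER_CUBIC); cv2.imwrite(f'pics/{n}0c.png',c[:,:,::-1])
z=np.load('/tmp/top0.npz',allow_pickle=True); im=z['im'];d=z['d'];m=z['m'].item()
P=cloud(m,d); print('table z',np.median(P[250:350,100:400,2]), P[300:310,250:260,2].std())
hsv=cv2.cvtColor(im,cv2.COLOR_RGB2HSV)
pink=((hsv[...,0]>160)&(hsv[...,1]>90)&(hsv[...,2]>100)).astype(np.uint8); pink[:,:100]=0
cs,_=cv2.findContours(pink,0,1)
for c in cs:
    if cv2.contourArea(c)<300: continue
    hull=cv2.convexHull(c)[:,0]; W=onplane(m,hull,0.008)[:,:2].astype(np.float32)
    print('pink',cv2.contourArea(c),cv2.minAreaRect(W*1000),'circ',cv2.minEnclosingCircle(W*1000))
# heights map
Z=P[...,2]
for nm,(u,v) in dict(lip=(142,227),vot=(188,160),hand=(239,218),perf=(293,162),varn=(244,178),cream=(370,170),coast=(344,245)).items():
    s=np.s_[v-14:v+15,u-14:u+15]; 
    q=P[s].reshape(-1,3); q=q[(q[:,2]>.012)&(d[s].ravel()>0)]
    if len(q): print(nm,len(q),np.round(np.median(q,0),3),np.round(q.max(0),3),'top',np.round(q[q[:,2]>q[:,2].max()-.012].mean(0),3))
    else: print(nm,'none')
E
```

```text
table z 0.000511733459058139 0.09005045346636736
pink 859.5 ((492.802001953125, 9.933280944824219), (126.60743713378906, 86.64422607421875), 64.11053466796875) circ ((493.56646728515625, 10.073772430419922), 74.41004943847656)
lip 167 [0.473 0.239 0.073] [0.486 0.257 0.079] top [0.473 0.244 0.074]
vot 406 [0.653 0.146 0.05 ] [0.673 0.171 0.068] top [0.646 0.143 0.063]
hand 213 [0.497 0.008 0.051] [0.528 0.041 0.084] top [0.499 0.011 0.078]
perf 279 [ 0.637 -0.119  0.046] [ 0.666 -0.096  0.073] top [ 0.642 -0.121  0.069]
varn 99 [ 0.601 -0.003  0.027] [0.619 0.012 0.059] top [ 0.605 -0.001  0.055]
cream 249 [ 0.626 -0.316  0.034] [ 0.65  -0.297  0.039] top [ 0.627 -0.318  0.034]
coast 5 [ 0.447 -0.234  0.012] [ 0.472 -0.228  0.013] top [ 0.441 -0.248  0.012]
```

```bash
sleep 1
```

```text
(no output)
```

View pics/top0c.png

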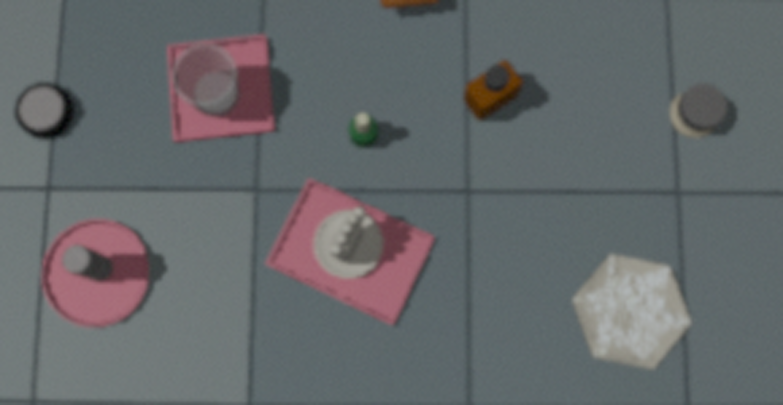

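View pics/side0c.png

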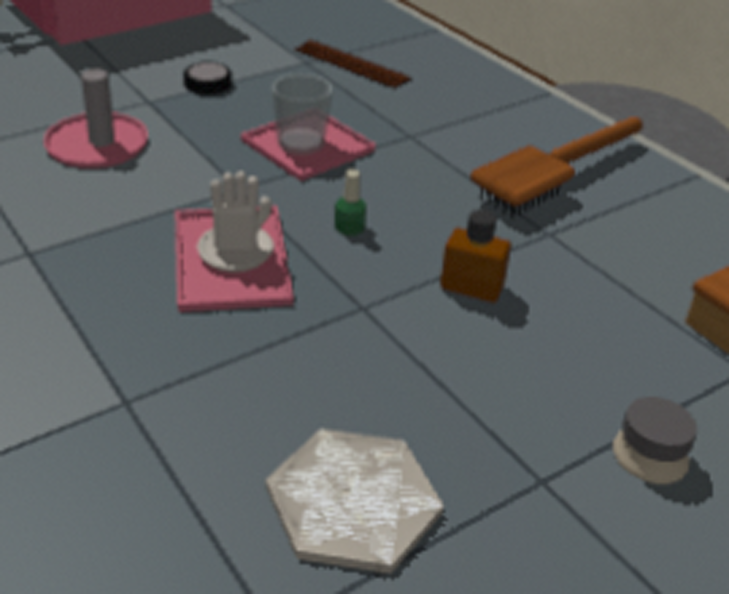

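```bash
cat > meas.py <<'E'
from h import *
def trays(m,im,z=0.008):
    hsv=cv2.cvtColor(im,cv2.COLOR_RGB2HSV)
    pink=((hsv[...,0]>165)&(hsv[...,1]>80)&(hsv[...,2]>60)).astype(np.uint8)
    cs,_=cv2.findContours(cv2.morphologyEx(pink,cv2.MORPH_CLOSE,np.ones((3,3))),0,1)
    for c in cs:
        if cv2.contourArea(c)<300: continue
        hull=cv2.convexHull(c)[:,0]; W=(onplane(m,hull,z)[:,:2]*1000).astype(np.float32)
        if W[:,1].max()>330 : continue
        print('pink',cv2.contourArea(c),np.round(np.hstack(cv2.minAreaRect(W)),1),'circ',np.round(np.hstack(cv2.minEnclosingCircle(W)),1))
    light=((hsv[...,1]<60)&(hsv[...,2]>150)).astype(np.uint8)
    light=cv2.morphologyEx(light,cv2.MORPH_CLOSE,np.ones((5,5)))
    cs,_=cv2.findContours(light,0,1)
    for c in cs:
        W=(onplane(m,cv2.convexHull(c)[:,0],z)[:,:2]*1000).astype(np.float32)
        if cv2.contourArea(c)>300 and abs(W[:,0].mean()-455)<60 and abs(W[:,1].mean()+250)<60:
            M=cv2.moments(W.reshape(-1,1,2)); print('coaster',np.round([M['m10']/M['m00'],M['m01']/M['m00']],1),np.round(np.hstack(cv2.minEnclosingCircle(W)),1))
E
python3 - <<'E'
from meas import *
for n in ['top','side']:
    z=np.load(f'/tmp/{n}0.npz',allow_pickle=True); im=z['im'];d=z['d'];m=z['m'].item()
    print(n); trays(m,im)
    P=cloud(m,d).reshape(-1,3); P=P[(d.ravel()>0)&(P[:,2]<.1)]
    for nm,(x,y,lo,hi) in dict(lip=(.473,.243,.05,.1),vot=(.645,.145,.055,.08),perf=(.64,-.12,.02,.047),perfcap=(.64,-.12,.055,.08),hand=(.497,.01,.02,.054),varn=(.602,0,.03,.07)).items():
        q=P[(abs(P[:,0]-x)<.045)&(abs(P[:,1]-y)<.045)&(P[:,2]>lo)&(P[:,2]<hi)]
        if len(q)<3: print(nm,len(q)); continue
        rc=cv2.minAreaRect((q[:,:2]*1000).astype(np.float32)); print(nm,len(q),np.round(np.hstack(rc),1),'mean',np.round(q.mean(0)*1000,1))
E
```

```text
top
pink 1114.5 [470.4 247.5  93.2  97.7   0.8] circ [469.8 247.6  49.6]
pink 1098.0 [492.5   9.6 128.6  88.5  65. ] circ [493.3  10.5  75.2]
pink 617.0 [648.7 138.   95.5  95.6   7.2] circ [647.7 136.6  64.3]
coaster [ 439.9 -248.4] [ 439.4 -248.6   52.1]
lip 120 [473.2 244.3  25.1  23.5  25.8] mean [472.8 242.2  71.3]
vot 171 [6.441e+02 1.424e+02 5.840e+01 5.730e+01 4.000e-01] mean [646.  143.2  62.9]
perf 158 [ 642.3 -121.8   30.2   47.8   36.4] mean [ 636.7 -118.8   40.8]
perfcap 66 [ 642.1 -121.5   19.    19.    85.7] mean [ 641.1 -120.9   68. ]
hand 67 [501.7   9.8  18.4  43.4  63.1] mean [496.1   8.2  45.1]
varn 33 [604.   -1.3  11.4  10.8  42.5] mean [603.5  -1.2  49.7]
side
pink 852.0 [490.    3.9 137.9  89.9  65.1] circ [490.4   5.   80. ]
pink 423.0 [644.7 130.3 100.3 103.2   6.7] circ [642.4 127.4  66. ]
pink 437.5 [466.5 238.8 101.3  98.6  61. ] circ [466.7 238.6  52.9]
coaster [ 437.5 -250.9] [ 437.5 -250.5   54. ]
lip 119 [474.2 240.9  25.7  24.3  23.9] mean [472.8 236.4  66. ]
vot 183 [644.  140.7  58.9  57.5  45.7] mean [643.4 139.7  61.2]
perf 354 [ 640.9 -124.7   31.1   48.1   33.9] mean [ 635.2 -130.8   36.6]
perfcap 102 [ 641.6 -124.7   21.    20.8   75.4] mean [ 638.9 -126.9   64.7]
hand 271 [501.5   4.6  16.1  46.9  64.7] mean [497.7   2.6  39.3]
varn 56 [603.3  -4.9  11.7  10.8  11.2] mean [602.2  -5.9  44.2]
```

The top and side cameras differ by 3–5 mm, so I'll move to a hover above the trays and measure again with the wrist camera.

```bash
cat > mv.py <<'E'
from h import *
from scipy.spatial.transform import Rotation as R
import sys
def show():
    s=r.get_state(); T=R.from_quat(s['eef_rot']).as_matrix()
    print('t',round(s['clock'],2),'pos',np.round(s['tool_pos'],4),'jawyaw',round(np.degrees(np.arctan2(T[1,1],T[0,1])),2),'tilt',np.round(np.degrees(T[:2,2]),2),'q',np.round(s['q'],2),'F',np.round(s['contact_force'],1),'op',round(s['opening']*88.1,1))
    return s,T
def to(x,y,z,jaw=None):
    s,T=show(); d=T.T@(np.array([x,y,z])-s['tool_pos'])/.06
    a=np.zeros(3)
    if jaw is not None:
        cur=np.degrees(np.arctan2(T[1,1],T[0,1])); best=min([jaw-cur+k*180 for k in range(-3,4)],key=abs)
        # target upright R
        th=np.radians(cur+best); yv=np.array([np.cos(th),np.sin(th),0]); zv=np.array([0,0,-1.]); xv=np.cross(yv,zv)
        G=np.c_[xv,yv,zv]; a=np.degrees(R.from_matrix(T.T@G).as_rotvec())/6
    print('d',np.round(d,3),'a',np.round(a,3),'dist mm',np.linalg.norm(d)*60)
if __name__=='__main__':
    to(*map(float,sys.argv[1:]))
E
python3 mv.py 0.46 0.02 0.33 110
```

```text
t 0.15 pos [ 0.214  -0.5868  0.2631] jawyaw -69.95 tilt [-0.03  0.07] q [ 1.25  0.69 -0.19  1.57  0.16  0.9  -0.22] F [-0.2  0.9 -0.2] op 88.3
d [ 7.317 -8.096 -1.105] a [-0.013  0.001  0.008] dist mm 658.1311212522206
```

Request:
servo_tool --deltas '[{"dx": 7.3, "dy": -8.1, "dz": -1.1, "hand": 88}, {"dx": 7.3, "dy": -8.1, "dz": -1.1}, {"dx": 7.3, "dy": -8.1, "dz": -1.1}, {"dx": 7.3, "dy": -8.1, "dz": -1.1}, {"dx": 7.3, "dy": -8.1, "dz": -1.1}, {"dx": 7.3, "dy": -8.1, "dz": -1.1}, {"dx": 7.3, "dy": -8.1, "dz": -1.1}, {"dx": 7.3, "dy": -8.1, "dz": -1.1}, {"dx": 7.3, "dy": -8.1, "dz": -1.1}, {"dx": 7.3, "dy": -8.1, "dz": -1.1}]'

```text
schema error: expected keys dx, dy, dz, ax, ay, az, hand
```

Request:
servo_tool --deltas '[{"dx": 7.3, "dy": -8.1, "dz": -1.1, "ax": 0, "ay": 0, "az": 0, "hand": 88}, {"dx": 7.3, "dy": -8.1, "dz": -1.1, "ax": 0, "ay": 0, "az": 0, "hand": 88}, {"dx": 7.3, "dy": -8.1, "dz": -1.1, "ax": 0, "ay": 0, "az": 0, "hand": 88}, {"dx": 7.3, "dy": -8.1, "dz": -1.1, "ax": 0, "ay": 0, "az": 0, "hand": 88}, {"dx": 7.3, "dy": -8.1, "dz": -1.1, "ax": 0, "ay": 0, "az": 0, "hand": 88}, {"dx": 7.3, "dy": -8.1, "dz": -1.1, "ax": 0, "ay": 0, "az": 0, "hand": 88}, {"dx": 7.3, "dy": -8.1, "dz": -1.1, "ax": 0, "ay": 0, "az": 0, "hand": 88}, {"dx": 7.3, "dy": -8.1, "dz": -1.1, "ax": 0, "ay": 0, "az": 0, "hand": 88}, {"dx": 7.3, "dy": -8.1, "dz": -1.1, "ax": 0, "ay": 0, "az": 0, "hand": 88}, {"dx": 7.3, "dy": -8.1, "dz": -1.1, "ax": 0, "ay": 0, "az": 0, "hand": 88}]'

```text
clock: 1.4
tool_pos: [0.4474, -0.0087, 0.3267]
eef_rot: [0.985, 0.174, 0.0, 0.0]
contact_force: [0.6, -0.2, 0.3]
opening: 0.999
```

```bash
python3 mv.py 0.46 0.02 0.33 110
```

```text
t 1.4 pos [ 0.4474 -0.0087  0.3267] jawyaw -69.97 tilt [ 0.01 -0.02] q [ 0.08  0.37 -0.23  1.99  0.12  0.79 -1.44] F [ 0.6 -0.2  0.3] op 88.0
d [ 0.361 -0.378 -0.055] a [ 0.004 -0.001  0.006] dist mm 31.507613589099204
```

```bash
python3 - <<'E'
from meas import *
im,d,m=snap('wrist','w1.png'); np.savez('/tmp/w1.npz',im=im,d=d,m=m)
trays(m,im)
P=cloud(m,d).reshape(-1,3); P=P[(d.ravel()>0)&(P[:,2]<.1)]
for nm,(x,y,lo,hi) in dict(lip=(.473,.243,.05,.1),vot=(.645,.145,.055,.08),perf=(.64,-.12,.02,.047),perfcap=(.64,-.12,.055,.08),hand=(.497,.01,.02,.054),varn=(.602,0,.03,.07)).items():
        q=P[(abs(P[:,0]-x)<.045)&(abs(P[:,1]-y)<.045)&(P[:,2]>lo)&(P[:,2]<hi)]
        if len(q)<3: print(nm,len(q)); continue
        rc=cv2.minAreaRect((q[:,:2]*1000).astype(np.float32)); print(nm,len(q),np.round(np.hstack(rc),1),'mean',np.round(q.mean(0)*1000,1))
E
```

```text
pink 5326.5 [493.2   9.4 130.1  90.1  64.9] circ [493.2   9.4  77.3]
pink 2952.0 [470.6 245.8  98.7  98.4   1.4] circ [470.7 246.7  50.8]
pink 1427.5 [610.8 130.4  36.4 100.1  19.9] circ [620.4 133.8  50.6]
coaster [ 409.3 -261.6] [ 407.1 -259.9   30.1]
lip 608 [474.6 242.8  25.3  25.3  23. ] mean [475.4 239.4  70. ]
vot 0
perf 616 [ 642.9 -121.8   30.8   48.5   35.5] mean [ 635.8 -114.1   41.6]
perfcap 382 [ 642.9 -121.8   21.2   21.8   53.4] mean [ 641.6 -120.2   68.2]
hand 168 [504.5   8.3  17.9  45.8  61.6] mean [500.4  11.2  51.4]
varn 125 [604.8  -0.9  11.2  11.9  35.4] mean [603.7  -1.   50.8]
```

View pics/w1.png

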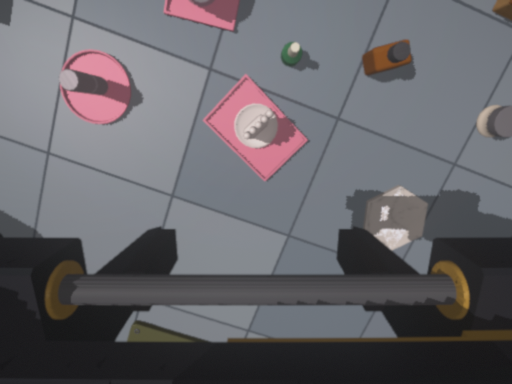

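The wrist view shows the round tray at (97,88), the oblong tray and hand at (256,128) and the perfume at (388,58). The fitted tray sizes match the specs and agree with the top camera within about 1 mm. Next is the lipstick.

```bash
python3 mv.py 0.4746 0.2428 0.17
```

```text
t 1.45 pos [0.4512 0.0017 0.3279] jawyaw -69.2 tilt [0.38 0.42] q [ 0.07  0.38 -0.24  1.98  0.12  0.79 -1.45] F [3.5 6.4 1. ] op 87.9
d [ 1.768 -3.607  2.664] a [0. 0. 0.] dist mm 289.18692044986295
```

Request:
servo_tool --deltas '[{"dx": 1.8, "dy": -3.6, "dz": 2.6, "ax": 0, "ay": 0, "az": -22.2, "hand": 88}, {"dx": 1.8, "dy": -3.6, "dz": 2.6, "ax": 0, "ay": 0, "az": -22.2, "hand": 88}, {"dx": 1.8, "dy": -3.6, "dz": 2.6, "ax": 0, "ay": 0, "az": -22.2, "hand": 88}, {"dx": 1.8, "dy": -3.6, "dz": 2.6, "ax": 0, "ay": 0, "az": -22.2, "hand": 88}, {"dx": 1.8, "dy": -3.6, "dz": 2.6, "ax": 0, "ay": 0, "az": -22.2, "hand": 88}, {"dx": 1.8, "dy": -3.6, "dz": 2.6, "ax": 0, "ay": 0, "az": -22.2, "hand": 88}, {"dx": 1.8, "dy": -3.6, "dz": 2.6, "ax": 0, "ay": 0, "az": -22.2, "hand": 88}, {"dx": 1.8, "dy": -3.6, "dz": 2.6, "ax": 0, "ay": 0, "az": -22.2, "hand": 88}, {"dx": 1.8, "dy": -3.6, "dz": 2.6, "ax": 0, "ay": 0, "az": -22.2, "hand": 88}, {"dx": 1.8, "dy": -3.6, "dz": 2.6, "ax": 0, "ay": 0, "az": -22.2, "hand": 88}]'

```text
clock: 2.7
tool_pos: [0.4745, 0.2289, 0.1702]
eef_rot: [0.44, 0.898, -0.0, -0.0]
contact_force: [0.5, 0.2, -0.8]
opening: 0.999
```

```bash
python3 mv.py 0.4746 0.2428 0.17 63
```

```text
t 2.7 pos [0.4745 0.2289 0.1702] jawyaw 37.81 tilt [-0.01 -0.02] q [-0.16  0.77 -0.64  1.93  0.72  0.68 -0.59] F [ 0.5  0.2 -0.8] op 88.0
d [0.182 0.144 0.004] a [-5.000e-03  1.000e-03 -4.198e+00] dist mm 13.914955975795422
```

Request:
servo_tool --deltas '[{"dx": 0.18, "dy": 0.14, "dz": 0, "ax": 0, "ay": 0, "az": 0, "hand": 88}, {"dx": 0.18, "dy": 0.14, "dz": 0.3, "ax": 0, "ay": 0, "az": 0, "hand": 88}, {"dx": 0.18, "dy": 0.14, "dz": 1.0, "ax": 0, "ay": 0, "az": 0, "hand": 88}, {"dx": 0.18, "dy": 0.14, "dz": 1.6, "ax": 0, "ay": 0, "az": 0, "hand": 88}, {"dx": 0.18, "dy": 0.14, "dz": 1.9, "ax": 0, "ay": 0, "az": 0, "hand": 60}, {"dx": 0.18, "dy": 0.14, "dz": 2.08, "ax": 0, "ay": 0, "az": 0, "hand": 50}, {"dx": 0.18, "dy": 0.14, "dz": 2.08, "ax": 0, "ay": 0, "az": 0, "hand": 40}, {"dx": 0.18, "dy": 0.14, "dz": 2.08, "ax": 0, "ay": 0, "az": 0, "hand": 36}]'

```text
clock: 3.7
tool_pos: [0.4749, 0.2436, 0.0463]
eef_rot: [0.443, 0.897, 0.001, 0.0]
contact_force: [-0.1, -0.2, 0.1]
opening: 0.569
```

```bash
python3 mv.py 0.4746 0.2428 0.045
```

```text
t 3.7 pos [0.4749 0.2436 0.0463] jawyaw 37.43 tilt [0.06 0.05] q [-0.31  0.96 -0.42  1.97  0.95  0.43 -0.81] F [-0.1 -0.2  0.1] op 50.1
d [-0.007 -0.013  0.022] a [0. 0. 0.] dist mm 1.5787947883276527
```

Positioned around the lipstick. I'll close slowly at 15 N.

Request:
servo_tool --deltas '[{"dx": 0, "dy": 0, "dz": 0, "ax": 0, "ay": 0, "az": 0, "hand": 36}, {"dx": 0, "dy": 0, "dz": 0, "ax": 0, "ay": 0, "az": 0, "hand": 30}, {"dx": 0, "dy": 0, "dz": 0, "ax": 0, "ay": 0, "az": 0, "hand": 26}, {"dx": 0, "dy": 0, "dz": 0, "ax": 0, "ay": 0, "az": 0, "hand": 22}, {"dx": 0, "dy": 0, "dz": 0, "ax": 0, "ay": 0, "az": 0, "hand": 20}, {"dx": 0, "dy": 0, "dz": 0, "ax": 0, "ay": 0, "az": 0, "hand": 20}, {"dx": 0, "dy": 0, "dz": 0, "ax": 0, "ay": 0, "az": 0, "hand": 20}]' --newtons 15

```text
clock: 4.58
tool_pos: [0.4747, 0.2431, 0.0458]
eef_rot: [0.443, 0.897, 0.0, 0.0]
contact_force: [0.6, -0.7, 6.0]
opening: 0.285
```

```bash
python3 mv.py 0.4746 0.2428 0.045; python3 -c "
from h import *
snap('wrist','w2.png');snap('side','s2.png')"
```

```text
t 4.58 pos [0.4747 0.2431 0.0458] jawyaw 37.47 tilt [ 0.03 -0.  ] q [-0.31  0.96 -0.42  1.97  0.95  0.43 -0.81] F [ 0.6 -0.7  6. ] op 25.1
d [-0.003 -0.005  0.014] a [0. 0. 0.] dist mm 0.9029376954302899
```

View pics/w2.png

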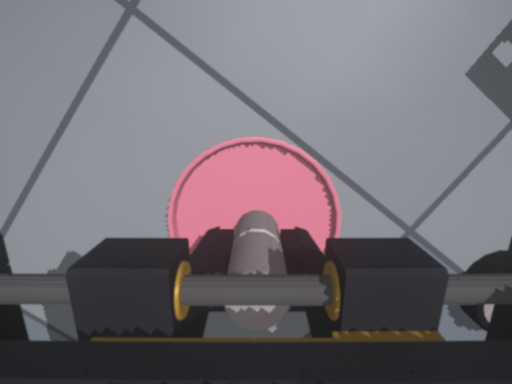

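View pics/s2.png

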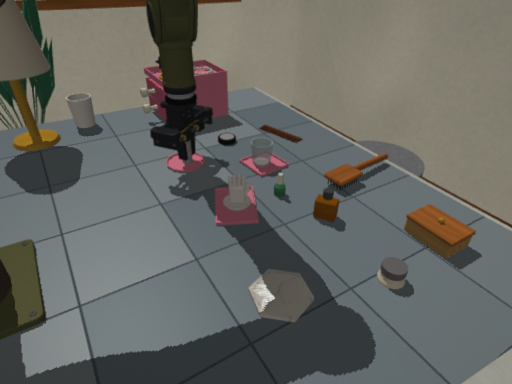

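The lipstick is held and the full tray is visible at (254,215). Lifting and carrying it to the coaster.

Request:
servo_tool --deltas '[{"dx": 0, "dy": 0, "dz": -0.3, "ax": 0, "ay": 0, "az": 0, "hand": 20}, {"dx": 0, "dy": 0, "dz": -1.0, "ax": 0, "ay": 0, "az": 0, "hand": 20}, {"dx": 0, "dy": 0, "dz": -1.8, "ax": 0, "ay": 0, "az": 0, "hand": 20}, {"dx": -0.3, "dy": -0.3, "dz": -2.5, "ax": 0, "ay": 0, "az": 0, "hand": 20}, {"dx": -0.9, "dy": -0.8, "dz": -2.6, "ax": 0, "ay": 0, "az": -0.8, "hand": 20}, {"dx": -1.6, "dy": -1.4, "dz": -2.6, "ax": 0, "ay": 0, "az": -1.6, "hand": 20}, {"dx": -2.3, "dy": -2.0, "dz": -2.6, "ax": 0, "ay": 0, "az": -2.4, "hand": 20}, {"dx": -3.0, "dy": -2.65, "dz": -2.6, "ax": 0, "ay": 0, "az": -3.2, "hand": 20}, {"dx": -3.7, "dy": -3.3, "dz": -2.6, "ax": 0, "ay": 0, "az": -4.2, "hand": 20}, {"dx": -4.3, "dy": -3.8, "dz": -2.6, "ax": 0, "ay": 0, "az": -4.2, "hand": 20}]'

```text
clock: 5.92
tool_pos: [0.4494, -0.1028, 0.2011]
eef_rot: [0.236, 0.972, -0.0, -0.001]
contact_force: [-0.5, -0.3, 0.2]
opening: 0.285
```

```bash
python3 mv.py 0.44 -0.249 0.12 63; python3 - <<'E'
from meas import *
z=cv2.imread('pics/w2.png')
E
```

```text
t 5.92 pos [ 0.4494 -0.1028  0.2011] jawyaw 62.64 tilt [-0.09 -0.  ] q [ 0.64  0.71 -0.84  2.09  0.82  0.72  0.35] F [-0.5 -0.3  0.2] op 25.1
d [-0.982 -2.235  1.351] a [-0.007 -0.014 -0.059] dist mm 167.39530277773434
```

```bash
python3 - <<'E'
from meas import *
im,d,m=snap('wrist','w3.png'); np.savez('/tmp/w3.npz',im=im,d=d,m=m)
trays(m,im)
E
```

```text
pink 2093.0 [645.2 119.3  91.   63.5   6.3] circ [641.7 119.6  51.7]
pink 6097.5 [493.    9.4 130.9  90.3  65. ] circ [493.2   9.2  78.1]
```

View pics/w3.png

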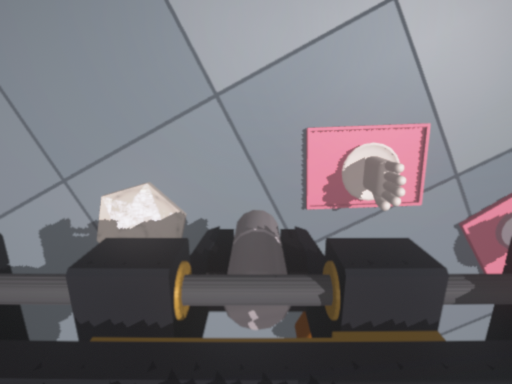

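The coaster is only partly visible at (140,215), so I'll use its top-camera position for this temporary park.

Request:
servo_tool --deltas '[{"dx": -0.4, "dy": -0.8, "dz": 0.3, "ax": 0, "ay": 0, "az": 0, "hand": 20}, {"dx": -0.8, "dy": -1.6, "dz": 0.8, "ax": 0, "ay": 0, "az": 0, "hand": 20}, {"dx": -0.98, "dy": -2.15, "dz": 1.35, "ax": 0, "ay": 0, "az": 0, "hand": 20}, {"dx": -0.98, "dy": -2.23, "dz": 1.9, "ax": 0, "ay": 0, "az": 0, "hand": 20}, {"dx": -0.98, "dy": -2.23, "dz": 2.2, "ax": 0, "ay": 0, "az": 0, "hand": 20}, {"dx": -0.98, "dy": -2.23, "dz": 2.35, "ax": 0, "ay": 0, "az": 0, "hand": 20}, {"dx": -0.98, "dy": -2.23, "dz": 2.35, "ax": 0, "ay": 0, "az": 0, "hand": 20}]'

```text
clock: 6.85
tool_pos: [0.4413, -0.2458, 0.0603]
eef_rot: [0.236, 0.972, 0.0, -0.0]
contact_force: [-0.1, 0.7, 0.9]
opening: 0.284
```

```bash
python3 mv.py 0.44 -0.249 0.051 63
```

```text
t 6.85 pos [ 0.4413 -0.2458  0.0603] jawyaw 62.71 tilt [-0.04  0.03] q [ 0.78  0.96 -0.62  2.04  1.16  0.55  0.39] F [-0.1  0.7  0.9] op 25.0
d [-0.006 -0.058  0.156] a [ 0.001 -0.008 -0.048] dist mm 9.97674803925467
```

Request:
servo_tool --deltas '[{"dx": 0, "dy": -0.05, "dz": 0.05, "ax": 0, "ay": 0, "az": 0, "hand": 20}, {"dx": 0, "dy": -0.05, "dz": 0.1, "ax": 0, "ay": 0, "az": 0, "hand": 20}, {"dx": 0, "dy": -0.05, "dz": 0.13, "ax": 0, "ay": 0, "az": 0, "hand": 20}, {"dx": 0, "dy": -0.05, "dz": 0.15, "ax": 0, "ay": 0, "az": 0, "hand": 20}, {"dx": 0, "dy": -0.05, "dz": 0.15, "ax": 0, "ay": 0, "az": 0, "hand": 20}]'

```text
clock: 7.48
tool_pos: [0.44, -0.2489, 0.0516]
eef_rot: [0.236, 0.972, -0.0, 0.0]
contact_force: [-0.3, 0.1, -0.1]
opening: 0.287
```

```bash
python3 mv.py 0.44 -0.249 0.051 63
```

```text
t 7.47 pos [ 0.44   -0.2489  0.0516] jawyaw 62.68 tilt [-0. -0.] q [ 0.78  0.98 -0.6   2.04  1.19  0.53  0.37] F [-0.3  0.1 -0.1] op 25.3
d [-0.001 -0.001  0.011] a [-0.     0.    -0.054] dist mm 0.6549660345485728
```

Request:
servo_tool --deltas '[{"dx": 0, "dy": 0, "dz": 0.01, "ax": 0, "ay": 0, "az": 0, "hand": 20}, {"dx": 0, "dy": 0, "dz": 0.02, "ax": 0, "ay": 0, "az": 0, "hand": 20}, {"dx": 0, "dy": 0, "dz": 0.02, "ax": 0, "ay": 0, "az": 0, "hand": 20}]'

```text
clock: 7.85
tool_pos: [0.4401, -0.2489, 0.0508]
eef_rot: [0.236, 0.972, -0.0, 0.0]
contact_force: [-1.0, 0.4, 4.7]
opening: 0.285
```

Light contact of about 5 N. Releasing, then rising.

Request:
servo_tool --deltas '[{"dx": 0, "dy": 0, "dz": 0, "ax": 0, "ay": 0, "az": 0, "hand": 30}, {"dx": 0, "dy": 0, "dz": 0, "ax": 0, "ay": 0, "az": 0, "hand": 45}, {"dx": 0, "dy": 0, "dz": 0, "ax": 0, "ay": 0, "az": 0, "hand": 60}, {"dx": 0, "dy": 0, "dz": 0, "ax": 0, "ay": 0, "az": 0, "hand": 80}, {"dx": 0, "dy": 0, "dz": -0.4, "ax": 0, "ay": 0, "az": 0, "hand": 88}, {"dx": 0, "dy": 0, "dz": -1.2, "ax": 0, "ay": 0, "az": 0, "hand": 88}, {"dx": 0, "dy": 0, "dz": -2.1, "ax": 0, "ay": 0, "az": 0, "hand": 88}, {"dx": 0, "dy": 0, "dz": -3.0, "ax": 0, "ay": 0, "az": 0, "hand": 88}, {"dx": 0, "dy": 0, "dz": -3.6, "ax": 0, "ay": 0, "az": 0, "hand": 88}]'

```text
clock: 8.98
tool_pos: [0.4403, -0.2488, 0.2689]
eef_rot: [0.236, 0.972, -0.0, 0.001]
contact_force: [-0.7, -0.1, -1.0]
opening: 0.999
```

```bash
python3 mv.py 0.60 0.02 0.27 63; python3 - <<'E'
from meas import *
im,d,m=snap('top','t4.png'); trays(m,im)
cv2.imwrite('pics/t4c.png',cv2.resize(im[130:280,110:400],None,fx=2.7,fy=2.7,interpolation=cv2.INTER_CUBIC)[:,:,::-1])
E
```

```text
t 8.97 pos [ 0.4403 -0.2488  0.2689] jawyaw 62.68 tilt [ 0.12 -0.05] q [ 0.98  0.67 -0.93  1.89  0.67  0.93  0.82] F [-0.7 -0.1 -1. ] op 88.0
d [-0.309  5.202 -0.018] a [ 0.001  0.021 -0.053] dist mm 312.6682284995605
pink 1114.5 [470.4 247.5  93.2  97.7   0.8] circ [469.5 247.7  49.6]
pink 1087.5 [492.6   9.9 128.   88.1  64.9] circ [493.2  10.7  75.2]
pink 610.5 [648.7 138.   95.3  95.6   7.2] circ [648.7 137.9  64.2]
coaster [ 436.3 -248.1] [ 437.3 -248.1   52.1]
```

View pics/t4c.png

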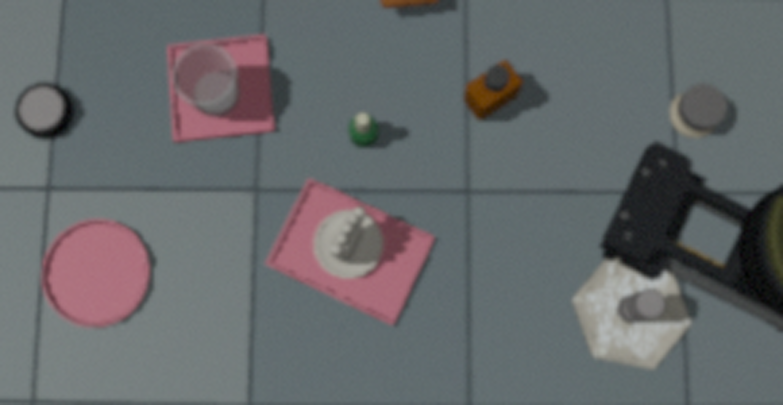

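The lipstick stands near the middle of the coaster, at (650,304) in the crop. Next I'll view the votive from above.

```bash
python3 mv.py 0.71 0.11 0.24 63
```

```text
t 9.03 pos [ 0.4423 -0.2489  0.2723] jawyaw 62.69 tilt [ 0.43 -0.18] q [ 0.98  0.66 -0.94  1.89  0.67  0.93  0.82] F [1.5 0.2 1.7] op 88.3
d [-1.215  7.361  0.553] a [ 0.006  0.078 -0.052] dist mm 448.8676855668011
```

Request:
servo_tool --deltas '[{"dx": -0.2, "dy": 1.0, "dz": 0.0, "ax": 0, "ay": 0, "az": 0, "hand": 88}, {"dx": -0.4, "dy": 2.0, "dz": 0.0, "ax": 0, "ay": 0, "az": 0, "hand": 88}, {"dx": -0.6, "dy": 3.0, "dz": 0.1, "ax": 0, "ay": 0, "az": 0, "hand": 88}, {"dx": -0.8, "dy": 4.0, "dz": 0.2, "ax": 0, "ay": 0, "az": 0, "hand": 88}, {"dx": -0.9, "dy": 5.0, "dz": 0.3, "ax": 0, "ay": 0, "az": 0, "hand": 88}, {"dx": -1.05, "dy": 6.0, "dz": 0.4, "ax": 0, "ay": 0, "az": 0, "hand": 88}, {"dx": -1.2, "dy": 6.9, "dz": 0.5, "ax": 0, "ay": 0, "az": 0, "hand": 88}, {"dx": -1.2, "dy": 7.35, "dz": 0.55, "ax": 0, "ay": 0, "az": 0, "hand": 88}, {"dx": -1.2, "dy": 7.35, "dz": 0.55, "ax": 0, "ay": 0, "az": 0, "hand": 88}, {"dx": -1.2, "dy": 7.35, "dz": 0.55, "ax": 0, "ay": 0, "az": 0, "hand": 88}]'

```text
clock: 10.28
tool_pos: [0.7061, 0.1082, 0.233]
eef_rot: [0.237, 0.972, -0.001, -0.0]
contact_force: [0.5, -0.1, -0.1]
opening: 1.001
```

```bash
python3 mv.py 0.644 0.142 0.15 63; python3 - <<'E'
from meas import *
im,d,m=snap('wrist','w5.png'); np.savez('/tmp/w5.npz',im=im,d=d,m=m)
trays(m,im)
P=cloud(m,d).reshape(-1,3); P=P[(d.ravel()>0)&(P[:,2]<.1)]
for nm,(x,y,lo,hi) in dict(vot=(.645,.142,.055,.08),hand=(.497,.01,.02,.054),dish=(.497,.01,.01,.02),varn=(.602,0,.03,.07)).items():
        q=P[(abs(P[:,0]-x)<.045)&(abs(P[:,1]-y)<.045)&(P[:,2]>lo)&(P[:,2]<hi)]
        if len(q)<3: print(nm,len(q)); continue
        rc=cv2.minAreaRect((q[:,:2]*1000).astype(np.float32)); print(nm,len(q),np.round(np.hstack(rc),1),'mean',np.round(q.mean(0)*1000,1))
E
```

```text
t 10.28 pos [0.7061 0.1082 0.233 ] jawyaw 62.62 tilt [-0.04 -0.11] q [ 0.13  0.95 -0.8   1.27  0.68  1.2   0.39] F [ 0.5 -0.1 -0.1] op 88.2
d [1.178 0.027 1.383] a [-0.02   0.003 -0.063] dist mm 109.03738928863734
pink 6906.0 [650.  137.4  95.7  95.9   6.6] circ [650.  137.6  66.6]
pink 10314.5 [493.6  10.7 132.2  91.4  64.8] circ [493.6  10.3  78.7]
vot 1062 [644.4 142.   58.7  58.6  61.2] mean [643.3 142.3  63.7]
hand 1017 [504.9   9.9  17.   47.3  62.6] mean [505.8  15.7  41.3]
dish 948 [499.5  12.3  61.5  69.1  23.2] mean [504.4  20.2  12. ]
varn 238 [ 6.061e+02 -1.000e-01  1.240e+01  1.210e+01  3.760e+01] mean [606.8   1.6  48.6]
```

View pics/w5.png

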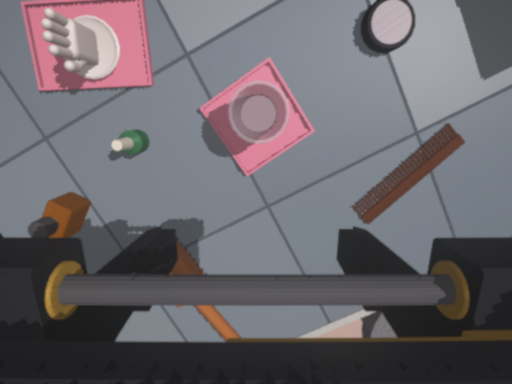

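The votive is at (259,112) in the square tray, with 14 mm of finger clearance each side. Descending.

Request:
servo_tool --deltas '[{"dx": 0.6, "dy": 0.02, "dz": 0.4, "ax": 0, "ay": 0, "az": 0, "hand": 88}, {"dx": 1.18, "dy": 0.03, "dz": 0.9, "ax": 0, "ay": 0, "az": 0, "hand": 88}, {"dx": 1.18, "dy": 0.03, "dz": 1.3, "ax": 0, "ay": 0, "az": 0, "hand": 88}, {"dx": 1.18, "dy": 0.03, "dz": 1.38, "ax": 0, "ay": 0, "az": 0, "hand": 88}, {"dx": 1.18, "dy": 0.03, "dz": 1.38, "ax": 0, "ay": 0, "az": 0, "hand": 88}]'

```text
clock: 10.95
tool_pos: [0.6451, 0.1426, 0.1512]
eef_rot: [0.237, 0.971, -0.0, 0.0]
contact_force: [0.4, 0.2, -0.9]
opening: 0.999
```

```bash
python3 mv.py 0.6442 0.1421 0.040 62.6
```

```text
t 10.95 pos [0.6451 0.1426 0.1512] jawyaw 62.54 tilt [ 0.05 -0.02] q [ 0.09  0.97 -0.75  1.53  0.76  0.96  0.19] F [ 0.4  0.2 -0.9] op 88.0
d [ 0.011 -0.014  1.853] a [ 0.001  0.01  -0.009] dist mm 111.20457184281345
```

Request:
servo_tool --deltas '[{"dx": 0.01, "dy": -0.01, "dz": 0.4, "ax": 0, "ay": 0, "az": 0, "hand": 88}, {"dx": 0.01, "dy": -0.01, "dz": 0.9, "ax": 0, "ay": 0, "az": 0, "hand": 88}, {"dx": 0.01, "dy": -0.01, "dz": 1.4, "ax": 0, "ay": 0, "az": 0, "hand": 88}, {"dx": 0.01, "dy": -0.01, "dz": 1.75, "ax": 0, "ay": 0, "az": 0, "hand": 88}, {"dx": 0.01, "dy": -0.01, "dz": 1.85, "ax": 0, "ay": 0, "az": 0, "hand": 80}, {"dx": 0.01, "dy": -0.01, "dz": 1.85, "ax": 0, "ay": 0, "az": 0, "hand": 70}, {"dx": 0.01, "dy": -0.01, "dz": 1.85, "ax": 0, "ay": 0, "az": 0, "hand": 62}, {"dx": 0.01, "dy": -0.01, "dz": 1.85, "ax": 0, "ay": 0, "az": 0, "hand": 56}, {"dx": 0.01, "dy": -0.01, "dz": 1.85, "ax": 0, "ay": 0, "az": 0, "hand": 50}, {"dx": 0.01, "dy": -0.01, "dz": 1.85, "ax": 0, "ay": 0, "az": 0, "hand": 46}]' --newtons 15

```text
clock: 12.2
tool_pos: [0.6441, 0.1436, 0.0407]
eef_rot: [0.236, 0.972, 0.0, 0.001]
contact_force: [-1.0, -2.4, 6.7]
opening: 0.659
```

```bash
python3 mv.py 0.6442 0.1421 0.040 62.6
```

```text
t 12.2 pos [0.6441 0.1436 0.0407] jawyaw 62.65 tilt [ 0.09 -0.01] q [ 0.05  1.11 -0.66  1.56  0.89  0.8   0.1 ] F [-1.  -2.4  6.7] op 58.0
d [-0.013 -0.022  0.012] a [0.006 0.013 0.009] dist mm 1.6797933205282094
```

Request:
servo_tool --deltas '[{"dx": 0, "dy": 0, "dz": 0, "ax": 0, "ay": 0, "az": 0, "hand": 46}, {"dx": 0, "dy": 0, "dz": 0, "ax": 0, "ay": 0, "az": 0, "hand": 46}, {"dx": 0, "dy": 0, "dz": 0, "ax": 0, "ay": 0, "az": 0, "hand": 46}]' --newtons 22

```text
clock: 12.58
tool_pos: [0.6441, 0.1436, 0.0407]
eef_rot: [0.236, 0.972, 0.0, 0.001]
contact_force: [-1.4, -1.5, 5.9]
opening: 0.654
```

```bash
python3 mv.py 0.6442 0.1421 0.040 62.6;  python3 -c "
from h import *
snap('wrist','w6.png')"
```

```text
t 12.57 pos [0.6441 0.1436 0.0407] jawyaw 62.65 tilt [ 0.09 -0.  ] q [ 0.05  1.11 -0.66  1.56  0.88  0.8   0.1 ] F [-1.4 -1.5  5.9] op 57.6
d [-0.013 -0.022  0.012] a [0.006 0.013 0.008] dist mm 1.7135681691417277
```

View pics/w6.png

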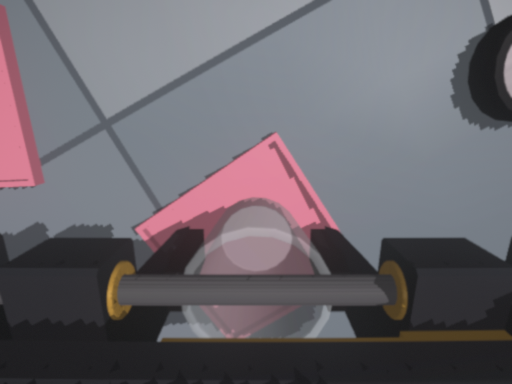

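Grip is on the votive at the tapered wall. Lifting and carrying it to the round tray.

Request:
servo_tool --deltas '[{"dx": 0, "dy": 0, "dz": -0.2, "ax": 0, "ay": 0, "az": 0, "hand": 46}, {"dx": 0, "dy": 0, "dz": -0.7, "ax": 0, "ay": 0, "az": 0, "hand": 46}, {"dx": 0, "dy": 0, "dz": -1.3, "ax": 0, "ay": 0, "az": 0, "hand": 46}, {"dx": 0.2, "dy": 0.01, "dz": -1.8, "ax": 0, "ay": 0, "az": 0, "hand": 46}, {"dx": 0.7, "dy": 0.04, "dz": -2.0, "ax": 0, "ay": 0, "az": 0, "hand": 46}, {"dx": 1.3, "dy": 0.08, "dz": -2.0, "ax": 0, "ay": 0, "az": 0, "hand": 46}, {"dx": 2.0, "dy": 0.12, "dz": -2.0, "ax": 0, "ay": 0, "az": 0, "hand": 46}, {"dx": 2.7, "dy": 0.16, "dz": -2.0, "ax": 0, "ay": 0, "az": 0, "hand": 46}, {"dx": 3.2, "dy": 0.19, "dz": -2.0, "ax": 0, "ay": 0, "az": 0, "hand": 46}, {"dx": 3.36, "dy": 0.2, "dz": -1.9, "ax": 0, "ay": 0, "az": 0, "hand": 46}]'

```text
clock: 13.88
tool_pos: [0.4685, 0.2485, 0.1543]
eef_rot: [0.234, 0.972, 0.001, 0.0]
contact_force: [0.5, -0.5, -2.3]
opening: 0.658
```

```bash
python3 mv.py 0.4706 0.2470 0.045 62.6;  python3 -c "
from meas import *
im,d,m=snap('wrist','w7.png'); trays(m,im)"
```

```text
t 13.88 pos [0.4685 0.2485 0.1543] jawyaw 62.88 tilt [0.02 0.07] q [-0.16  0.82 -0.71  1.93  0.83  0.7  -0.28] F [ 0.5 -0.5 -2.3] op 58.0
d [-0.042 -0.008  1.822] a [ 0.012 -0.002  0.047] dist mm 109.3610402607344
pink 6140.5 [461.6 251.2 100.4  80.6  63.7] circ [470.  247.1  50.6]
```

View pics/w7.png

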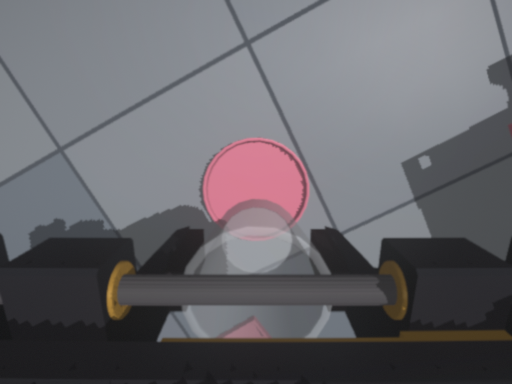

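The tray is fully visible at (256,188), so I'll lower onto (470,247).

Request:
servo_tool --deltas '[{"dx": -0.02, "dy": -0.01, "dz": 0.4, "ax": 0, "ay": 0, "az": 0, "hand": 46}, {"dx": -0.02, "dy": -0.01, "dz": 0.9, "ax": 0, "ay": 0, "az": 0, "hand": 46}, {"dx": -0.02, "dy": -0.01, "dz": 1.35, "ax": 0, "ay": 0, "az": 0, "hand": 46}, {"dx": -0.02, "dy": -0.01, "dz": 1.65, "ax": 0, "ay": 0, "az": 0, "hand": 46}, {"dx": -0.02, "dy": -0.01, "dz": 1.8, "ax": 0, "ay": 0, "az": 0, "hand": 46}, {"dx": -0.02, "dy": -0.01, "dz": 1.84, "ax": 0, "ay": 0, "az": 0, "hand": 46}, {"dx": -0.02, "dy": -0.01, "dz": 1.86, "ax": 0, "ay": 0, "az": 0, "hand": 46}, {"dx": -0.02, "dy": -0.01, "dz": 1.88, "ax": 0, "ay": 0, "az": 0, "hand": 46}]'

```text
clock: 14.92
tool_pos: [0.4712, 0.2459, 0.0413]
eef_rot: [0.236, 0.972, 0.0, 0.0]
contact_force: [-0.2, 0.2, -2.4]
opening: 0.656
```

```bash
python3 mv.py 0.4693 0.2474 0.0405 62.6
```

```text
t 14.93 pos [0.4712 0.2459 0.0413] jawyaw 62.66 tilt [0.06 0.03] q [-0.26  0.99 -0.52  1.97  1.07  0.49 -0.49] F [-0.2  0.2 -2.4] op 57.8
d [0.039 0.007 0.014] a [0.009 0.006 0.01 ] dist mm 2.5044620943225744
```

Request:
servo_tool --deltas '[{"dx": 0.02, "dy": 0.01, "dz": -0.02, "ax": 0, "ay": 0, "az": 0, "hand": 46}, {"dx": 0.04, "dy": 0.01, "dz": -0.01, "ax": 0, "ay": 0, "az": 0, "hand": 46}, {"dx": 0.04, "dy": 0.01, "dz": 0.01, "ax": 0, "ay": 0, "az": 0, "hand": 46}, {"dx": 0.04, "dy": 0.01, "dz": 0.02, "ax": 0, "ay": 0, "az": 0, "hand": 46}, {"dx": 0.04, "dy": 0.01, "dz": 0.02, "ax": 0, "ay": 0, "az": 0, "hand": 46}]'

```text
clock: 15.55
tool_pos: [0.4686, 0.2477, 0.0406]
eef_rot: [0.236, 0.972, 0.0, 0.0]
contact_force: [-2.3, -1.0, 8.2]
opening: 0.652
```

Request:
servo_tool --deltas '[{"dx": 0, "dy": 0, "dz": 0, "ax": 0, "ay": 0, "az": 0, "hand": 62}, {"dx": 0, "dy": 0, "dz": 0, "ax": 0, "ay": 0, "az": 0, "hand": 72}, {"dx": 0, "dy": 0, "dz": 0, "ax": 0, "ay": 0, "az": 0, "hand": 85}, {"dx": 0, "dy": 0, "dz": 0, "ax": 0, "ay": 0, "az": 0, "hand": 88}, {"dx": 0, "dy": 0, "dz": -0.3, "ax": 0, "ay": 0, "az": 0, "hand": 88}, {"dx": 0, "dy": 0, "dz": -0.9, "ax": 0, "ay": 0, "az": 0, "hand": 88}, {"dx": 0, "dy": 0, "dz": -1.7, "ax": 0, "ay": 0, "az": 0, "hand": 88}, {"dx": 0, "dy": 0, "dz": -2.5, "ax": 0, "ay": 0, "az": 0, "hand": 88}, {"dx": 0, "dy": 0, "dz": -2.9, "ax": 0, "ay": 0, "az": 0, "hand": 88}]'

```text
clock: 16.68
tool_pos: [0.4693, 0.248, 0.2161]
eef_rot: [0.236, 0.972, 0.001, 0.001]
contact_force: [-0.3, -0.1, -0.5]
opening: 1.001
```

```bash
python3 mv.py 0.56 -0.02 0.22 62.6; python3 - <<'E'
from meas import *
im,d,m=snap('wrist','w8.png'); trays(m,im)
E
```

```text
t 16.68 pos [0.4693 0.248  0.2161] jawyaw 62.67 tilt [0.14 0.1 ] q [-0.11  0.74 -0.79  1.88  0.71  0.82 -0.18] F [-0.3 -0.1 -0.5] op 88.2
d [-3.394 -3.274 -0.07 ] a [0.026 0.013 0.011] dist mm 282.96026914578044
pink 2574.0 [639.8 142.1 128.4  59.2  67.8] circ [649.1 138.4  66.8]
pink 611.5 [469.1  39.9  62.9  24.9  65.1] circ [469.3  40.1  33. ]
pink 2634.0 [470.  247.2  98.8  98.8  62.6] circ [470.4 246.7  50.4]
```

View pics/w8.png

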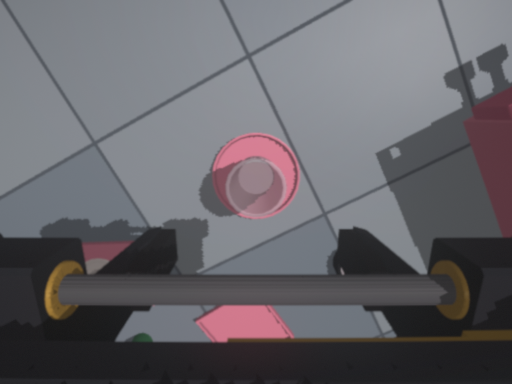

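The votive stands upright in the round tray, with its foot at (256,175). Moving to view the hand.

Request:
servo_tool --deltas '[{"dx": -0.5, "dy": -0.5, "dz": -0.1, "ax": 0, "ay": 0, "az": 0, "hand": 88}, {"dx": -1.1, "dy": -1.1, "dz": -0.1, "ax": 0, "ay": 0, "az": 0, "hand": 88}, {"dx": -1.8, "dy": -1.75, "dz": -0.1, "ax": 0, "ay": 0, "az": 0, "hand": 88}, {"dx": -2.5, "dy": -2.4, "dz": -0.1, "ax": 0, "ay": 0, "az": 0, "hand": 88}, {"dx": -3.1, "dy": -3.0, "dz": -0.1, "ax": 0, "ay": 0, "az": 0, "hand": 88}, {"dx": -3.4, "dy": -3.3, "dz": -0.1, "ax": 0, "ay": 0, "az": 0, "hand": 88}, {"dx": -3.4, "dy": -3.3, "dz": -0.1, "ax": 0, "ay": 0, "az": 0, "hand": 88}, {"dx": -3.4, "dy": -3.3, "dz": -0.1, "ax": 0, "ay": 0, "az": 0, "hand": 88}]'

```text
clock: 17.73
tool_pos: [0.5586, -0.0204, 0.2194]
eef_rot: [0.235, 0.972, 0.001, -0.0]
contact_force: [-0.2, 1.2, -0.7]
opening: 0.998
```

```bash
python3 mv.py 0.499 0.01 0.16 62.6; python3 - <<'E'
from meas import *
im,d,m=snap('wrist','w9.png'); np.savez('/tmp/w9.npz',im=im,d=d,m=m); trays(m,im)
P=cloud(m,d); Q=P.reshape(-1,3); Q=Q[(d.ravel()>0)&(Q[:,2]<.1)]
for nm,(lo,hi) in dict(palm=(.025,.05),top=(.05,.09),fing=(.06,.09)).items():
        x,y=.5,.01
        q=Q[(abs(Q[:,0]-x)<.045)&(abs(Q[:,1]-y)<.045)&(Q[:,2]>lo)&(Q[:,2]<hi)]
        rc=cv2.minAreaRect((q[:,:2]*1000).astype(np.float32)); print(nm,len(q),np.round(np.hstack(rc),1))
hsv=cv2.cvtColor(im,cv2.COLOR_RGB2HSV)
w=((hsv[...,1]<70)&(hsv[...,2]>120)&(abs(P[...,2]-.012)<.006)&(abs(P[...,0]-.5)<.045)&(abs(P[...,1]-.01)<.045)).astype(np.uint8)
cs,_=cv2.findContours(w,0,1); c=max(cs,key=cv2.contourArea)
W=(onplane(m,cv2.convexHull(c)[:,0],.012)[:,:2]*1000).astype(np.float32); print('dish',cv2.minEnclosingCircle(W),cv2.minAreaRect(W))
E
```

```text
t 17.73 pos [ 0.5586 -0.0204  0.2194] jawyaw 62.79 tilt [-0.03  0.07] q [ 0.42  0.78 -0.83  1.79  0.72  0.9   0.36] F [-0.2  1.2 -0.7] op 87.9
d [ 1.115 -0.004  0.992] a [ 0.008 -0.01   0.031] dist mm 89.53470153716539
pink 6431.0 [649.3 137.2  98.   96.9   6.6] circ [649.4 136.7  67.6]
pink 9761.0 [493.2   9.6 130.2  89.9  64.8] circ [493.6   9.4  77.8]
pink 2108.5 [500.5 230.8  93.3  31.7  63.6] circ [487.1 237.4  46.7]
coaster [ 440.1 -246.4] [ 439.7 -248.8   55.1]
palm 65 [501.5   9.8  17.7  39.9  62.5]
top 747 [503.3   8.8  17.4  47.7  62.4]
fing 365 [498.8  11.1   8.9  37.8  62.7]
dish ((498.5805969238281, 11.200284957885742), 31.874845504760742) ((498.4952392578125, 11.356548309326172), (63.45282745361328, 62.29947280883789), 62.8154411315918)
```

View pics/w9.png

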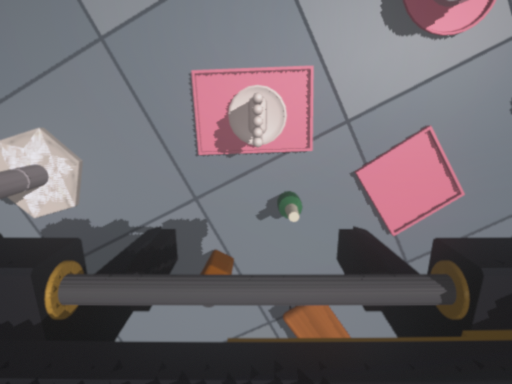

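The hand's dish is centred at (258,115) in the picture, giving (498.6, 11.2) mm. The jaws line up with its thin axis at 62.6°.

Request:
servo_tool --deltas '[{"dx": 0.5, "dy": 0.01, "dz": 0.3, "ax": 0, "ay": 0, "az": 0, "hand": 88}, {"dx": 1.0, "dy": 0.01, "dz": 0.7, "ax": 0, "ay": 0, "az": 0, "hand": 88}, {"dx": 1.13, "dy": 0.01, "dz": 0.99, "ax": 0, "ay": 0, "az": 0, "hand": 88}, {"dx": 1.13, "dy": 0.01, "dz": 0.99, "ax": 0, "ay": 0, "az": 0, "hand": 88}, {"dx": 1.13, "dy": 0.01, "dz": 0.99, "ax": 0, "ay": 0, "az": 0, "hand": 88}]'

```text
clock: 18.4
tool_pos: [0.5, 0.0104, 0.1609]
eef_rot: [0.236, 0.972, 0.0, 0.001]
contact_force: [0.6, -0.1, 0.4]
opening: 0.996
```

```bash
python3 mv.py 0.4986 0.0112 0.049 62.6
```

```text
t 18.4 pos [0.5    0.0104 0.1609] jawyaw 62.73 tilt [0.08 0.02] q [ 0.33  0.79 -0.74  2.02  0.87  0.68  0.11] F [ 0.6 -0.1  0.4] op 87.7
d [ 0.029 -0.     1.865] a [0.01  0.01  0.021] dist mm 111.9016893023274
```

Request:
servo_tool --deltas '[{"dx": 0.02, "dy": 0, "dz": 0.4, "ax": 0, "ay": 0, "az": 0, "hand": 88}, {"dx": 0.02, "dy": 0, "dz": 0.9, "ax": 0, "ay": 0, "az": 0, "hand": 80}, {"dx": 0.02, "dy": 0, "dz": 1.4, "ax": 0, "ay": 0, "az": 0, "hand": 70}, {"dx": 0.02, "dy": 0, "dz": 1.75, "ax": 0, "ay": 0, "az": 0, "hand": 60}, {"dx": 0.02, "dy": 0, "dz": 1.86, "ax": 0, "ay": 0, "az": 0, "hand": 50}, {"dx": 0.02, "dy": 0, "dz": 1.86, "ax": 0, "ay": 0, "az": 0, "hand": 40}, {"dx": 0.02, "dy": 0, "dz": 1.86, "ax": 0, "ay": 0, "az": 0, "hand": 30}, {"dx": 0.02, "dy": 0, "dz": 1.86, "ax": 0, "ay": 0, "az": 0, "hand": 25}, {"dx": 0.02, "dy": 0, "dz": 1.86, "ax": 0, "ay": 0, "az": 0, "hand": 22}]' --newtons 20

```text
clock: 19.52
tool_pos: [0.4984, 0.01, 0.0491]
eef_rot: [0.236, 0.972, 0.0, 0.0]
contact_force: [-0.3, -0.2, -0.2]
opening: 0.254
```

Request:
servo_tool --deltas '[{"dx": 0, "dy": 0, "dz": 0, "ax": 0, "ay": 0, "az": 0, "hand": 18}, {"dx": 0, "dy": 0, "dz": 0, "ax": 0, "ay": 0, "az": 0, "hand": 14}, {"dx": 0, "dy": 0, "dz": 0, "ax": 0, "ay": 0, "az": 0, "hand": 12}, {"dx": 0, "dy": 0, "dz": 0, "ax": 0, "ay": 0, "az": 0, "hand": 12}, {"dx": 0, "dy": 0, "dz": 0, "ax": 0, "ay": 0, "az": 0, "hand": 12}]' --newtons 25

```text
clock: 20.15
tool_pos: [0.4985, 0.0104, 0.0489]
eef_rot: [0.236, 0.972, 0.0, 0.0]
contact_force: [0.7, 0.6, 4.3]
opening: 0.198
```

```bash
python3 mv.py 0.6497 0.1374 0.16;  python3 -c "
from h import *
snap('wrist','w10.png')"
```

```text
t 20.15 pos [0.4985 0.0104 0.0489] jawyaw 62.68 tilt [0.05 0.02] q [ 0.19  0.96 -0.51  2.07  1.18  0.45 -0.16] F [0.7 0.6 4.3] op 17.5
d [-1.269  3.039 -1.849] a [0. 0. 0.] dist mm 226.59251382975933
```

View pics/w10.png

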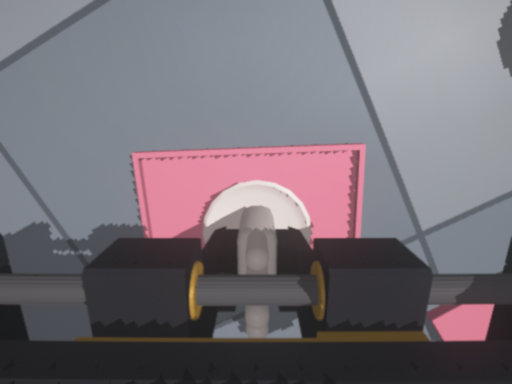

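The hand is gripped cleanly by the palm. Lifting it to the square tray.

Request:
servo_tool --deltas '[{"dx": 0, "dy": 0, "dz": -0.2, "ax": 0, "ay": 0, "az": 0, "hand": 12}, {"dx": 0, "dy": 0, "dz": -0.7, "ax": 0, "ay": 0, "az": 0, "hand": 12}, {"dx": 0, "dy": 0, "dz": -1.3, "ax": 0, "ay": 0, "az": 0, "hand": 12}, {"dx": -0.1, "dy": 0.2, "dz": -1.8, "ax": 0, "ay": 0, "az": 0, "hand": 12}, {"dx": -0.3, "dy": 0.7, "dz": -1.85, "ax": 0, "ay": 0, "az": 0, "hand": 12}, {"dx": -0.6, "dy": 1.4, "dz": -1.85, "ax": 0, "ay": 0, "az": 0, "hand": 12}, {"dx": -0.9, "dy": 2.1, "dz": -1.85, "ax": 0, "ay": 0, "az": 0, "hand": 12}, {"dx": -1.15, "dy": 2.75, "dz": -1.85, "ax": 0, "ay": 0, "az": 0, "hand": 12}, {"dx": -1.27, "dy": 3.04, "dz": -1.85, "ax": 0, "ay": 0, "az": 0, "hand": 12}, {"dx": -1.27, "dy": 3.04, "dz": -1.85, "ax": 0, "ay": 0, "az": 0, "hand": 12}]'

```text
clock: 21.45
tool_pos: [0.6492, 0.1378, 0.1584]
eef_rot: [0.236, 0.972, -0.0, -0.001]
contact_force: [-0.6, -0.4, -0.9]
opening: 0.2
```

```bash
python3 mv.py 0.6497 0.1374 0.055 62.6;  python3 -c "
from meas import *
im,d,m=snap('wrist','w11.png'); trays(m,im)"
```

```text
t 21.45 pos [0.6492 0.1378 0.1584] jawyaw 62.72 tilt [-0.1  -0.02] q [ 0.09  0.96 -0.75  1.51  0.74  0.97  0.22] F [-0.6 -0.4 -0.9] op 17.6
d [-0.013 -0.     1.724] a [-0.01  -0.014  0.02 ] dist mm 103.44046251039947
pink 5155.5 [649.8 137.5  95.9  96.    6.6] circ [649.8 137.8  67. ]
pink 13008.0 [495.1  13.4 127.3  90.4  64.9] circ [495.5  12.9  77. ]
```

View pics/w11.png

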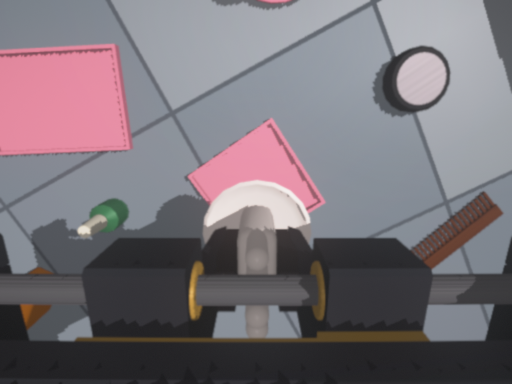

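The hand keeps its place in the grip, and the square tray at (256,175) confirms the target at (649.8, 137.5). Lowering.

Request:
servo_tool --deltas '[{"dx": -0.01, "dy": 0, "dz": 0.4, "ax": 0, "ay": 0, "az": 0, "hand": 12}, {"dx": -0.01, "dy": 0, "dz": 0.9, "ax": 0, "ay": 0, "az": 0, "hand": 12}, {"dx": -0.01, "dy": 0, "dz": 1.3, "ax": 0, "ay": 0, "az": 0, "hand": 12}, {"dx": -0.01, "dy": 0, "dz": 1.55, "ax": 0, "ay": 0, "az": 0, "hand": 12}, {"dx": -0.01, "dy": 0, "dz": 1.68, "ax": 0, "ay": 0, "az": 0, "hand": 12}, {"dx": -0.01, "dy": 0, "dz": 1.72, "ax": 0, "ay": 0, "az": 0, "hand": 12}, {"dx": -0.01, "dy": 0, "dz": 1.74, "ax": 0, "ay": 0, "az": 0, "hand": 12}, {"dx": -0.01, "dy": 0, "dz": 1.76, "ax": 0, "ay": 0, "az": 0, "hand": 12}]'

```text
clock: 22.5
tool_pos: [0.6506, 0.1371, 0.0547]
eef_rot: [0.236, 0.972, 0.0, 0.001]
contact_force: [-0.0, -0.6, -2.1]
opening: 0.203
```

```bash
python3 mv.py 0.6498 0.1374 0.049 62.6
```

```text
t 22.5 pos [0.6506 0.1371 0.0547] jawyaw 62.67 tilt [0.07 0.02] q [ 0.06  1.09 -0.67  1.54  0.86  0.82  0.14] F [-0.  -0.6 -2.1] op 17.9
d [ 0.014 -0.001  0.095] a [0.009 0.009 0.011] dist mm 5.792147955795177
```

Request:
servo_tool --deltas '[{"dx": 0.01, "dy": 0, "dz": 0.03, "ax": 0, "ay": 0, "az": 0, "hand": 12}, {"dx": 0.01, "dy": 0, "dz": 0.05, "ax": 0, "ay": 0, "az": 0, "hand": 12}, {"dx": 0.01, "dy": 0, "dz": 0.07, "ax": 0, "ay": 0, "az": 0, "hand": 12}, {"dx": 0.01, "dy": 0, "dz": 0.085, "ax": 0, "ay": 0, "az": 0, "hand": 12}, {"dx": 0.01, "dy": 0, "dz": 0.1, "ax": 0, "ay": 0, "az": 0, "hand": 12}, {"dx": 0.01, "dy": 0, "dz": 0.1, "ax": 0, "ay": 0, "az": 0, "hand": 12}]'

```text
clock: 23.25
tool_pos: [0.6496, 0.1371, 0.049]
eef_rot: [0.236, 0.972, -0.0, 0.0]
contact_force: [-2.0, -1.9, 4.9]
opening: 0.2
```

Request:
servo_tool --deltas '[{"dx": 0, "dy": 0, "dz": 0, "ax": 0, "ay": 0, "az": 0, "hand": 22}, {"dx": 0, "dy": 0, "dz": 0, "ax": 0, "ay": 0, "az": 0, "hand": 35}, {"dx": 0, "dy": 0, "dz": 0, "ax": 0, "ay": 0, "az": 0, "hand": 55}, {"dx": 0, "dy": 0, "dz": 0, "ax": 0, "ay": 0, "az": 0, "hand": 70}, {"dx": 0, "dy": 0, "dz": -0.3, "ax": 0, "ay": 0, "az": 0, "hand": 80}, {"dx": 0, "dy": 0, "dz": -0.9, "ax": 0, "ay": 0, "az": 0, "hand": 88}, {"dx": 0, "dy": 0, "dz": -1.7, "ax": 0, "ay": 0, "az": 0, "hand": 88}, {"dx": 0, "dy": 0, "dz": -2.5, "ax": 0, "ay": 0, "az": 0, "hand": 88}, {"dx": 0, "dy": 0, "dz": -2.9, "ax": 0, "ay": 0, "az": 0, "hand": 88}]'

```text
clock: 24.38
tool_pos: [0.6505, 0.1382, 0.2267]
eef_rot: [0.236, 0.972, 0.002, 0.002]
contact_force: [0.8, 0.6, 0.1]
opening: 0.993
```

```bash
python3 mv.py 0.50 -0.275 0.25 62.6;  python3 -c "
from meas import *
im,d,m=snap('wrist','w12.png')"
```

```text
t 24.38 pos [0.6505 0.1382 0.2267] jawyaw 62.69 tilt [0.28 0.13] q [ 0.11  0.89 -0.8   1.46  0.68  1.08  0.27] F [0.8 0.6 0.1] op 87.5
d [-0.932 -7.268 -0.417] a [0.04  0.032 0.015] dist mm 440.3652117629609
```

View pics/w12.png

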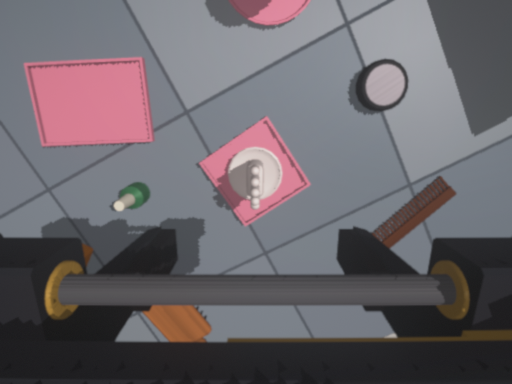

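The hand stands centred in the square tray at (255,172). Moving to view the lipstick.

Request:
servo_tool --deltas '[{"dx": -0.1, "dy": -0.7, "dz": -0.1, "ax": 0, "ay": 0, "az": 0, "hand": 88}, {"dx": -0.2, "dy": -1.6, "dz": -0.2, "ax": 0, "ay": 0, "az": 0, "hand": 88}, {"dx": -0.3, "dy": -2.6, "dz": -0.3, "ax": 0, "ay": 0, "az": 0, "hand": 88}, {"dx": -0.45, "dy": -3.6, "dz": -0.4, "ax": 0, "ay": 0, "az": 0, "hand": 88}, {"dx": -0.6, "dy": -4.6, "dz": -0.4, "ax": 0, "ay": 0, "az": 0, "hand": 88}, {"dx": -0.7, "dy": -5.6, "dz": -0.4, "ax": 0, "ay": 0, "az": 0, "hand": 88}, {"dx": -0.85, "dy": -6.5, "dz": -0.4, "ax": 0, "ay": 0, "az": 0, "hand": 88}, {"dx": -0.93, "dy": -7.2, "dz": -0.4, "ax": 0, "ay": 0, "az": 0, "hand": 88}, {"dx": -0.93, "dy": -7.27, "dz": -0.4, "ax": 0, "ay": 0, "az": 0, "hand": 88}, {"dx": -0.93, "dy": -7.27, "dz": -0.4, "ax": 0, "ay": 0, "az": 0, "hand": 88}]'

```text
clock: 25.68
tool_pos: [0.4991, -0.2752, 0.2463]
eef_rot: [0.236, 0.972, 0.0, 0.0]
contact_force: [-0.0, 0.4, 0.5]
opening: 0.997
```

```bash
python3 mv.py 0.44 -0.249 0.16 62.6; python3 - <<'E'
from meas import *
im,d,m=snap('wrist','w13.png'); np.savez('/tmp/w13.npz',im=im,d=d,m=m); trays(m,im)
P=cloud(m,d); Q=P.reshape(-1,3); Q=Q[(d.ravel()>0)&(Q[:,2]<.1)]
for nm,(x,y,lo,hi) in dict(lip=(.44,-.25,.03,.1),liptop=(.44,-.25,.073,.1)).items():
        q=Q[(abs(Q[:,0]-x)<.045)&(abs(Q[:,1]-y)<.045)&(Q[:,2]>lo)&(Q[:,2]<hi)]
        rc=cv2.minAreaRect((q[:,:2]*1000).astype(np.float32)); print(nm,len(q),np.round(np.hstack(rc),1))
E
```

```text
t 25.68 pos [ 0.4991 -0.2752  0.2463] jawyaw 62.7 tilt [0.04 0.04] q [ 0.91  0.77 -0.88  1.74  0.7   0.98  0.86] F [-0.   0.4  0.5] op 87.9
d [ 1.075 -0.064  1.438] a [0.009 0.002 0.016] dist mm 107.79780169997316
pink 7897.0 [489.8   1.9 118.8  90.2  64.9] circ [490.9   1.9  73. ]
coaster [ 438.6 -249.2] [ 438.6 -249.4   55.5]
lip 563 [ 439.7 -248.6   24.1   24.3   62.3]
liptop 563 [ 439.7 -248.6   24.1   24.3   62.3]
```

View pics/w13.png

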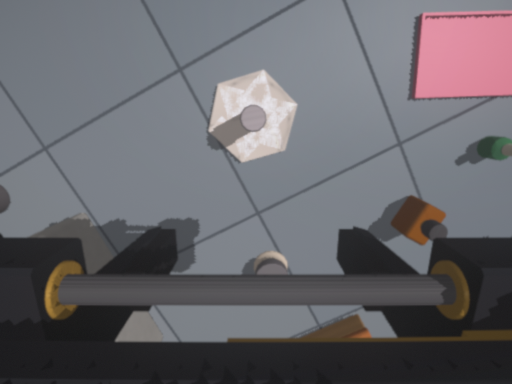

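The lipstick top is at (253,118) and the coaster's centre at (438.6, −249.3) mm. Grasping the lipstick.

Request:
servo_tool --deltas '[{"dx": 0.5, "dy": -0.03, "dz": 0.4, "ax": 0, "ay": 0, "az": 0, "hand": 88}, {"dx": 0.95, "dy": -0.06, "dz": 0.9, "ax": 0, "ay": 0, "az": 0, "hand": 88}, {"dx": 1.08, "dy": -0.06, "dz": 1.3, "ax": 0, "ay": 0, "az": 0, "hand": 88}, {"dx": 1.08, "dy": -0.06, "dz": 1.44, "ax": 0, "ay": 0, "az": 0, "hand": 88}, {"dx": 1.08, "dy": -0.06, "dz": 1.44, "ax": 0, "ay": 0, "az": 0, "hand": 88}]'

```text
clock: 26.35
tool_pos: [0.441, -0.2485, 0.1599]
eef_rot: [0.235, 0.972, 0.0, 0.0]
contact_force: [0.8, -0.1, 0.7]
opening: 0.996
```

```bash
python3 mv.py 0.4398 -0.2488 0.0508 62.6
```

```text
t 26.35 pos [ 0.441  -0.2485  0.1599] jawyaw 62.78 tilt [0.06 0.02] q [ 0.88  0.81 -0.77  2.    0.88  0.71  0.64] F [ 0.8 -0.1  0.7] op 87.7
d [ 0.016 -0.014  1.818] a [0.008 0.007 0.03 ] dist mm 109.07689268130751
```

Request:
servo_tool --deltas '[{"dx": 0.01, "dy": -0.01, "dz": 0.4, "ax": 0, "ay": 0, "az": 0, "hand": 88}, {"dx": 0.01, "dy": -0.01, "dz": 0.9, "ax": 0, "ay": 0, "az": 0, "hand": 80}, {"dx": 0.01, "dy": -0.01, "dz": 1.4, "ax": 0, "ay": 0, "az": 0, "hand": 70}, {"dx": 0.01, "dy": -0.01, "dz": 1.72, "ax": 0, "ay": 0, "az": 0, "hand": 60}, {"dx": 0.01, "dy": -0.01, "dz": 1.82, "ax": 0, "ay": 0, "az": 0, "hand": 50}, {"dx": 0.01, "dy": -0.01, "dz": 1.82, "ax": 0, "ay": 0, "az": 0, "hand": 42}, {"dx": 0.01, "dy": -0.01, "dz": 1.82, "ax": 0, "ay": 0, "az": 0, "hand": 36}, {"dx": 0.01, "dy": -0.01, "dz": 1.82, "ax": 0, "ay": 0, "az": 0, "hand": 31}, {"dx": 0.01, "dy": -0.01, "dz": 1.82, "ax": 0, "ay": 0, "az": 0, "hand": 28}]' --newtons 15

```text
clock: 27.48
tool_pos: [0.4391, -0.2498, 0.0509]
eef_rot: [0.236, 0.972, -0.0, 0.0]
contact_force: [-0.7, -0.2, 0.1]
opening: 0.317
```

Request:
servo_tool --deltas '[{"dx": 0, "dy": 0, "dz": 0, "ax": 0, "ay": 0, "az": 0, "hand": 25}, {"dx": 0, "dy": 0, "dz": 0, "ax": 0, "ay": 0, "az": 0, "hand": 20}, {"dx": 0, "dy": 0, "dz": 0, "ax": 0, "ay": 0, "az": 0, "hand": 20}, {"dx": 0, "dy": 0, "dz": 0, "ax": 0, "ay": 0, "az": 0, "hand": 20}]' --newtons 15

```text
clock: 27.98
tool_pos: [0.4392, -0.2496, 0.0507]
eef_rot: [0.236, 0.972, 0.0, 0.0]
contact_force: [0.2, -0.3, 3.8]
opening: 0.283
```

```bash
python3 mv.py 0.4932 0.0097 0.17 62.6
```

```text
t 27.98 pos [ 0.4392 -0.2496  0.0507] jawyaw 62.69 tilt [ 0.04 -0.01] q [ 0.76  0.97 -0.57  2.04  1.17  0.5   0.39] F [ 0.2 -0.3  3.8] op 25.0
d [ 1.182  4.254 -1.988] a [0.002 0.006 0.014] dist mm 290.5349235889866
```

Request:
servo_tool --deltas '[{"dx": 0, "dy": 0, "dz": -0.2, "ax": 0, "ay": 0, "az": 0, "hand": 20}, {"dx": 0, "dy": 0, "dz": -0.8, "ax": 0, "ay": 0, "az": 0, "hand": 20}, {"dx": 0, "dy": 0, "dz": -1.5, "ax": 0, "ay": 0, "az": 0, "hand": 20}, {"dx": 0.1, "dy": 0.4, "dz": -1.9, "ax": 0, "ay": 0, "az": 0, "hand": 20}, {"dx": 0.3, "dy": 1.2, "dz": -2.0, "ax": 0, "ay": 0, "az": 0, "hand": 20}, {"dx": 0.6, "dy": 2.1, "dz": -2.0, "ax": 0, "ay": 0, "az": 0, "hand": 20}, {"dx": 0.85, "dy": 3.0, "dz": -2.0, "ax": 0, "ay": 0, "az": 0, "hand": 20}, {"dx": 1.1, "dy": 3.8, "dz": -2.0, "ax": 0, "ay": 0, "az": 0, "hand": 20}, {"dx": 1.18, "dy": 4.25, "dz": -2.0, "ax": 0, "ay": 0, "az": 0, "hand": 20}, {"dx": 1.18, "dy": 4.25, "dz": -2.0, "ax": 0, "ay": 0, "az": 0, "hand": 20}]'

```text
clock: 29.22
tool_pos: [0.4933, 0.0117, 0.171]
eef_rot: [0.234, 0.972, 0.001, 0.0]
contact_force: [-0.1, -0.8, -0.1]
opening: 0.285
```

```bash
python3 mv.py 0.4932 0.0096 0.052 62.6;  python3 -c "
from meas import *
im,d,m=snap('wrist','w14.png'); trays(m,im)"
```

```text
t 29.23 pos [0.4933 0.0117 0.171 ] jawyaw 62.92 tilt [0.04 0.08] q [ 0.33  0.77 -0.74  2.03  0.84  0.68  0.13] F [-0.1 -0.8 -0.1] op 25.1
d [-0.014 -0.036  1.984] a [0.015 0.    0.053] dist mm 119.04301271007722
pink 2133.0 [629.7 166.2 124.1  62.2  40.9] circ [647.2 145.9  62.2]
pink 10579.0 [493.9   9.3 130.1  92.2  64.9] circ [492.9   9.6  78.2]
pink 4650.5 [470.1 234.7  79.2  97.1  83. ] circ [470.2 246.   50.9]
```

View pics/w14.png

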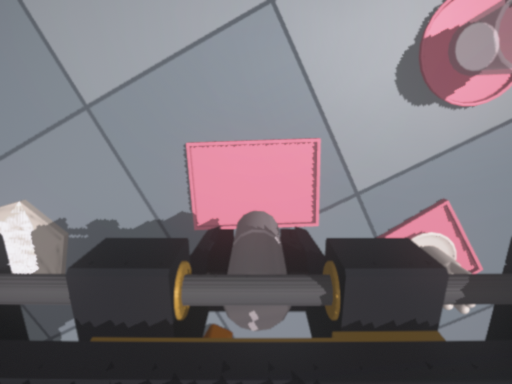

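The lipstick is upright over the oblong tray at (254,185), which confirms (493.2, 9.5). Lowering.

Request:
servo_tool --deltas '[{"dx": -0.01, "dy": -0.03, "dz": 0.4, "ax": 0, "ay": 0, "az": 0, "hand": 20}, {"dx": -0.01, "dy": -0.03, "dz": 1.0, "ax": 0, "ay": 0, "az": 0, "hand": 20}, {"dx": -0.01, "dy": -0.03, "dz": 1.5, "ax": 0, "ay": 0, "az": 0, "hand": 20}, {"dx": -0.01, "dy": -0.03, "dz": 1.8, "ax": 0, "ay": 0, "az": 0, "hand": 20}, {"dx": -0.01, "dy": -0.03, "dz": 1.93, "ax": 0, "ay": 0, "az": 0, "hand": 20}, {"dx": -0.01, "dy": -0.03, "dz": 1.98, "ax": 0, "ay": 0, "az": 0, "hand": 20}, {"dx": -0.01, "dy": -0.03, "dz": 2.0, "ax": 0, "ay": 0, "az": 0, "hand": 20}, {"dx": -0.01, "dy": -0.03, "dz": 2.0, "ax": 0, "ay": 0, "az": 0, "hand": 20}]'

```text
clock: 30.28
tool_pos: [0.493, 0.0073, 0.0509]
eef_rot: [0.236, 0.972, 0.0, 0.0]
contact_force: [-0.6, -0.4, -1.0]
opening: 0.285
```

```bash
python3 mv.py 0.4932 0.0096 0.0457 62.6
```

```text
t 30.27 pos [0.493  0.0073 0.0509] jawyaw 62.66 tilt [ 0.05 -0.  ] q [ 0.19  0.95 -0.49  2.08  1.18  0.43 -0.17] F [-0.6 -0.4 -1. ] op 25.1
d [0.015 0.035 0.087] a [0.003 0.008 0.009] dist mm 5.706981789057339
```

Request:
servo_tool --deltas '[{"dx": 0.015, "dy": 0.035, "dz": 0.0, "ax": 0, "ay": 0, "az": 0, "hand": 20}, {"dx": 0.015, "dy": 0.035, "dz": 0.03, "ax": 0, "ay": 0, "az": 0, "hand": 20}, {"dx": 0.015, "dy": 0.035, "dz": 0.05, "ax": 0, "ay": 0, "az": 0, "hand": 20}, {"dx": 0.015, "dy": 0.035, "dz": 0.07, "ax": 0, "ay": 0, "az": 0, "hand": 20}, {"dx": 0.015, "dy": 0.035, "dz": 0.085, "ax": 0, "ay": 0, "az": 0, "hand": 20}, {"dx": 0.015, "dy": 0.035, "dz": 0.092, "ax": 0, "ay": 0, "az": 0, "hand": 20}, {"dx": 0.015, "dy": 0.035, "dz": 0.092, "ax": 0, "ay": 0, "az": 0, "hand": 20}]'

```text
clock: 31.15
tool_pos: [0.4929, 0.0097, 0.0456]
eef_rot: [0.236, 0.972, -0.0, 0.0]
contact_force: [-1.4, -0.0, 7.9]
opening: 0.291
```

Request:
servo_tool --deltas '[{"dx": 0, "dy": 0, "dz": 0, "ax": 0, "ay": 0, "az": 0, "hand": 30}, {"dx": 0, "dy": 0, "dz": 0, "ax": 0, "ay": 0, "az": 0, "hand": 45}, {"dx": 0, "dy": 0, "dz": 0, "ax": 0, "ay": 0, "az": 0, "hand": 60}, {"dx": 0, "dy": 0, "dz": 0, "ax": 0, "ay": 0, "az": 0, "hand": 75}, {"dx": 0, "dy": 0, "dz": -0.3, "ax": 0, "ay": 0, "az": 0, "hand": 80}, {"dx": 0, "dy": 0, "dz": -0.9, "ax": 0, "ay": 0, "az": 0, "hand": 88}, {"dx": 0, "dy": 0, "dz": -1.7, "ax": 0, "ay": 0, "az": 0, "hand": 88}, {"dx": 0, "dy": 0, "dz": -2.5, "ax": 0, "ay": 0, "az": 0, "hand": 88}, {"dx": 0, "dy": 0, "dz": -2.9, "ax": 0, "ay": 0, "az": 0, "hand": 88}]'

```text
clock: 32.28
tool_pos: [0.4935, 0.01, 0.2212]
eef_rot: [0.236, 0.972, 0.001, 0.001]
contact_force: [0.3, 0.5, -0.6]
opening: 1.001
```

```bash
python3 mv.py 0.70 -0.15 0.23 62.6;  python3 -c "
from meas import *
im,d,m=snap('wrist','w15.png')"
```

```text
t 32.27 pos [0.4935 0.01   0.2212] jawyaw 62.67 tilt [0.16 0.02] q [ 0.38  0.69 -0.81  1.98  0.72  0.77  0.23] F [ 0.3  0.5 -0.6] op 88.2
d [-4.283 -0.788 -0.138] a [0.015 0.022 0.011] dist mm 261.4049237687645
```

View pics/w15.png

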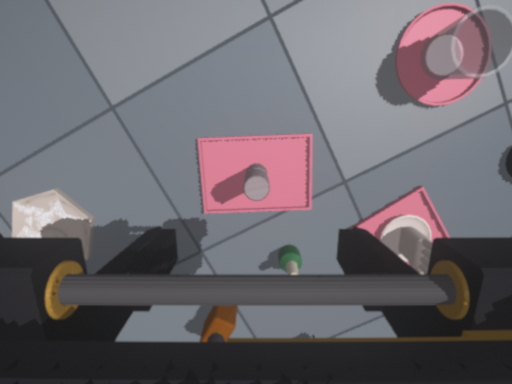

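The lipstick stands upright in the oblong tray at (256,180). Moving to view the perfume, with the jaw turned to 35.5°.

Request:
servo_tool --deltas '[{"dx": -0.5, "dy": -0.2, "dz": -0.1, "ax": 0, "ay": 0, "az": 0.8, "hand": 88}, {"dx": -1.2, "dy": -0.4, "dz": -0.1, "ax": 0, "ay": 0, "az": 1.6, "hand": 88}, {"dx": -2.0, "dy": -0.65, "dz": -0.1, "ax": 0, "ay": 0, "az": 2.4, "hand": 88}, {"dx": -2.8, "dy": -0.9, "dz": -0.1, "ax": 0, "ay": 0, "az": 3.2, "hand": 88}, {"dx": -3.6, "dy": -1.15, "dz": -0.1, "ax": 0, "ay": 0, "az": 4.0, "hand": 88}, {"dx": -4.2, "dy": -1.35, "dz": -0.1, "ax": 0, "ay": 0, "az": 4.53, "hand": 88}, {"dx": -4.34, "dy": -1.38, "dz": -0.1, "ax": 0, "ay": 0, "az": 4.53, "hand": 88}, {"dx": -4.34, "dy": -1.38, "dz": -0.1, "ax": 0, "ay": 0, "az": 4.53, "hand": 88}]'

```text
clock: 33.33
tool_pos: [0.6857, -0.1823, 0.2241]
eef_rot: [0.457, 0.889, 0.0, -0.001]
contact_force: [-0.3, -0.2, 0.4]
opening: 0.999
```

```bash
python3 mv.py 0.6429 -0.1218 0.15 35.5; python3 - <<'E'
from meas import *
im,d,m=snap('wrist','w16.png'); np.savez('/tmp/w16.npz',im=im,d=d,m=m); trays(m,im)
P=cloud(m,d); Q=P.reshape(-1,3); Q=Q[(d.ravel()>0)&(Q[:,2]<.1)]
for nm,(x,y,lo,hi) in dict(perf=(.643,-.122,.02,.05),top=(.643,-.122,.04,.05),cap=(.643,-.122,.055,.1)).items():
        q=Q[(abs(Q[:,0]-x)<.045)&(abs(Q[:,1]-y)<.045)&(Q[:,2]>lo)&(Q[:,2]<hi)]
        rc=cv2.minAreaRect((q[:,:2]*1000).astype(np.float32)); print(nm,len(q),np.round(np.hstack(rc),1))
E
```

```text
t 33.33 pos [ 0.6857 -0.1823  0.2241] jawyaw 35.57 tilt [-0.09  0.05] q [ 0.5   0.92 -0.69  1.3   0.59  1.13  0.38] F [-0.3 -0.2  0.4] op 88.0
d [1.233 0.008 1.237] a [-0.007 -0.016  0.012] dist mm 104.78880151840109
coaster [ 439.3 -249.6] [ 438.8 -250.4   55.6]
perf 1013 [ 643.4 -122.5   29.3   47.5   34.9]
top 1013 [ 643.4 -122.5   29.3   47.5   34.9]
cap 453 [ 643.1 -122.4   21.    20.9   79.6]
```

View pics/w16.png

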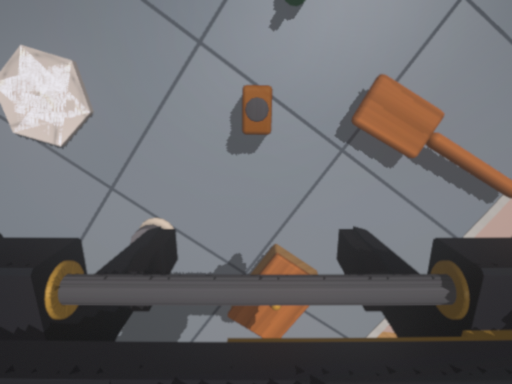

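The perfume is at (258,110), which gives (643.2, −122.3) mm and a yaw of 35°. Cream and brush are clear of the fingers, so I'll approach.

Request:
servo_tool --deltas '[{"dx": 0.6, "dy": 0.01, "dz": 0.4, "ax": 0, "ay": 0, "az": 0, "hand": 88}, {"dx": 1.1, "dy": 0.01, "dz": 0.9, "ax": 0, "ay": 0, "az": 0, "hand": 88}, {"dx": 1.22, "dy": 0.01, "dz": 1.2, "ax": 0, "ay": 0, "az": 0, "hand": 80}, {"dx": 1.22, "dy": 0.01, "dz": 1.24, "ax": 0, "ay": 0, "az": 0, "hand": 70}, {"dx": 1.22, "dy": 0.01, "dz": 1.24, "ax": 0, "ay": 0, "az": 0, "hand": 65}]'

```text
clock: 34.0
tool_pos: [0.6445, -0.1233, 0.1513]
eef_rot: [0.458, 0.889, 0.0, 0.0]
contact_force: [0.1, 0.6, -0.4]
opening: 0.74
```

```bash
python3 mv.py 0.6432 -0.1223 0.040 35.2
```

```text
t 34.0 pos [ 0.6445 -0.1233  0.1513] jawyaw 35.52 tilt [ 0.05 -0.01] q [ 0.44  0.93 -0.64  1.54  0.67  0.89  0.19] F [ 0.1  0.6 -0.4] op 65.2
d [ 0.027 -0.009  1.855] a [0.006 0.007 0.053] dist mm 111.29876187987045
```

Request:
servo_tool --deltas '[{"dx": 0.015, "dy": -0.005, "dz": 0.4, "ax": 0, "ay": 0, "az": 0.05, "hand": 65}, {"dx": 0.015, "dy": -0.005, "dz": 0.9, "ax": 0, "ay": 0, "az": 0.05, "hand": 65}, {"dx": 0.015, "dy": -0.005, "dz": 1.4, "ax": 0, "ay": 0, "az": 0.05, "hand": 65}, {"dx": 0.015, "dy": -0.005, "dz": 1.75, "ax": 0, "ay": 0, "az": 0.05, "hand": 60}, {"dx": 0.015, "dy": -0.005, "dz": 1.85, "ax": 0, "ay": 0, "az": 0.05, "hand": 52}, {"dx": 0.015, "dy": -0.005, "dz": 1.85, "ax": 0, "ay": 0, "az": 0.05, "hand": 46}, {"dx": 0.015, "dy": -0.005, "dz": 1.85, "ax": 0, "ay": 0, "az": 0.05, "hand": 40}, {"dx": 0.015, "dy": -0.005, "dz": 1.85, "ax": 0, "ay": 0, "az": 0.05, "hand": 35}, {"dx": 0.015, "dy": -0.005, "dz": 1.85, "ax": 0, "ay": 0, "az": 0.05, "hand": 32}]' --newtons 25

```text
clock: 35.12
tool_pos: [0.6438, -0.1229, 0.0401]
eef_rot: [0.46, 0.888, 0.0, 0.0]
contact_force: [0.2, 0.0, -0.1]
opening: 0.361
```

Request:
servo_tool --deltas '[{"dx": 0, "dy": 0, "dz": 0, "ax": 0, "ay": 0, "az": 0, "hand": 28}, {"dx": 0, "dy": 0, "dz": 0, "ax": 0, "ay": 0, "az": 0, "hand": 24}, {"dx": 0, "dy": 0, "dz": 0, "ax": 0, "ay": 0, "az": 0, "hand": 24}, {"dx": 0, "dy": 0, "dz": 0, "ax": 0, "ay": 0, "az": 0, "hand": 24}]' --newtons 25

```text
clock: 35.62
tool_pos: [0.6436, -0.1231, 0.0399]
eef_rot: [0.46, 0.888, -0.0, 0.0]
contact_force: [-0.5, -0.4, 4.6]
opening: 0.339
```

```bash
python3 mv.py 0.4388 -0.2493 0.16;  python3 -c "
from h import *
snap('wrist','w17.png')"
```

```text
t 35.62 pos [ 0.6436 -0.1231  0.0399] jawyaw 35.18 tilt [ 0.02 -0.02] q [ 0.4   1.08 -0.55  1.58  0.78  0.72  0.1 ] F [-0.5 -0.4  4.6] op 29.9
d [ 0.246 -4.002 -2.002] a [0. 0. 0.] dist mm 268.8884777446352
```

View pics/w17.png

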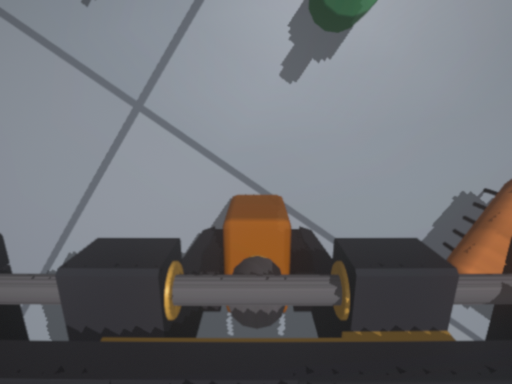

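The bottle is gripped squarely. Lifting it to the coaster.

Request:
servo_tool --deltas '[{"dx": 0, "dy": 0, "dz": -0.2, "ax": 0, "ay": 0, "az": 0, "hand": 24}, {"dx": 0, "dy": 0, "dz": -0.7, "ax": 0, "ay": 0, "az": 0, "hand": 24}, {"dx": 0, "dy": 0, "dz": -1.4, "ax": 0, "ay": 0, "az": 0, "hand": 24}, {"dx": 0.01, "dy": -0.3, "dz": -1.9, "ax": 0, "ay": 0, "az": 0, "hand": 24}, {"dx": 0.05, "dy": -1.0, "dz": -2.0, "ax": 0, "ay": 0, "az": 0, "hand": 24}, {"dx": 0.1, "dy": -1.8, "dz": -2.0, "ax": 0, "ay": 0, "az": 0, "hand": 24}, {"dx": 0.16, "dy": -2.6, "dz": -2.0, "ax": 0, "ay": 0, "az": 0, "hand": 24}, {"dx": 0.2, "dy": -3.4, "dz": -2.0, "ax": 0, "ay": 0, "az": 0, "hand": 24}, {"dx": 0.235, "dy": -3.9, "dz": -2.0, "ax": 0, "ay": 0, "az": 0, "hand": 24}, {"dx": 0.235, "dy": -4.0, "dz": -2.0, "ax": 0, "ay": 0, "az": 0, "hand": 24}]'

```text
clock: 36.92
tool_pos: [0.4372, -0.251, 0.1596]
eef_rot: [0.461, 0.887, -0.001, -0.001]
contact_force: [0.2, 0.4, -1.9]
opening: 0.342
```

```bash
python3 mv.py 0.4393 -0.2500 0.054 35.2;  python3 -c "
from meas import *
im,d,m=snap('wrist','w18.png'); trays(m,im)"
```

```text
t 36.92 pos [ 0.4372 -0.251   0.1596] jawyaw 35.04 tilt [-0.11 -0.04] q [ 0.8   0.77 -0.62  2.01  0.77  0.62  0.27] F [ 0.2  0.4 -1.9] op 30.1
d [-0.008  0.042  1.759] a [-0.019 -0.005 -0.026] dist mm 105.58940864968181
pink 4338.5 [500.7 -39.7  88.7  50.6  35.9] circ [491.9 -27.5  45.5]
coaster [ 422.4 -209.4] [ 434.3 -227.8  141.2]
```

View pics/w18.png

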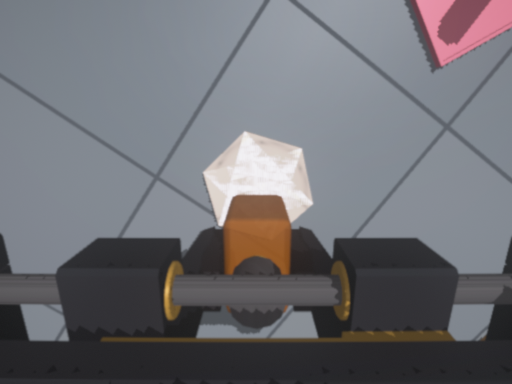

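The bottle hangs over the coaster, which spans about (205–312, 132–228). Its mask merged with other pale areas here, so I'll keep the earlier clean fit of (438.7, −249.4). Lowering.

Request:
servo_tool --deltas '[{"dx": 0, "dy": 0.02, "dz": 0.4, "ax": 0, "ay": 0, "az": 0, "hand": 24}, {"dx": 0, "dy": 0.02, "dz": 0.9, "ax": 0, "ay": 0, "az": 0, "hand": 24}, {"dx": 0, "dy": 0.02, "dz": 1.35, "ax": 0, "ay": 0, "az": 0, "hand": 24}, {"dx": 0, "dy": 0.02, "dz": 1.6, "ax": 0, "ay": 0, "az": 0, "hand": 24}, {"dx": 0, "dy": 0.02, "dz": 1.72, "ax": 0, "ay": 0, "az": 0, "hand": 24}, {"dx": 0, "dy": 0.02, "dz": 1.76, "ax": 0, "ay": 0, "az": 0, "hand": 24}, {"dx": 0, "dy": 0.02, "dz": 1.76, "ax": 0, "ay": 0, "az": 0, "hand": 24}]'

```text
clock: 37.85
tool_pos: [0.4407, -0.2491, 0.0544]
eef_rot: [0.46, 0.888, 0.0, 0.001]
contact_force: [-0.1, -0.3, -1.8]
opening: 0.34
```

```bash
python3 mv.py 0.4393 -0.2500 0.0479 35.2
```

```text
t 37.85 pos [ 0.4407 -0.2491  0.0544] jawyaw 35.19 tilt [ 0.06 -0.02] q [ 0.67  0.93 -0.4   2.05  1.02  0.38  0.05] F [-0.1 -0.3 -1.8] op 29.9
d [ 0.    -0.028  0.108] a [ 0.006  0.009 -0.002] dist mm 6.709022284100609
```

Request:
servo_tool --deltas '[{"dx": 0, "dy": -0.028, "dz": 0.03, "ax": 0, "ay": 0, "az": 0, "hand": 24}, {"dx": 0, "dy": -0.028, "dz": 0.06, "ax": 0, "ay": 0, "az": 0, "hand": 24}, {"dx": 0, "dy": -0.028, "dz": 0.08, "ax": 0, "ay": 0, "az": 0, "hand": 24}, {"dx": 0, "dy": -0.028, "dz": 0.1, "ax": 0, "ay": 0, "az": 0, "hand": 24}, {"dx": 0, "dy": -0.028, "dz": 0.112, "ax": 0, "ay": 0, "az": 0, "hand": 24}, {"dx": 0, "dy": -0.028, "dz": 0.112, "ax": 0, "ay": 0, "az": 0, "hand": 24}]'

```text
clock: 38.6
tool_pos: [0.4389, -0.2499, 0.0478]
eef_rot: [0.46, 0.888, -0.0, 0.0]
contact_force: [0.0, 0.0, 5.8]
opening: 0.34
```

Request:
servo_tool --deltas '[{"dx": 0, "dy": 0, "dz": 0, "ax": 0, "ay": 0, "az": 0, "hand": 34}, {"dx": 0, "dy": 0, "dz": 0, "ax": 0, "ay": 0, "az": 0, "hand": 45}, {"dx": 0, "dy": 0, "dz": 0, "ax": 0, "ay": 0, "az": 0, "hand": 60}, {"dx": 0, "dy": 0, "dz": 0, "ax": 0, "ay": 0, "az": 0, "hand": 70}, {"dx": 0, "dy": 0, "dz": -0.3, "ax": 0, "ay": 0, "az": 0, "hand": 80}, {"dx": 0, "dy": 0, "dz": -0.9, "ax": 0, "ay": 0, "az": 0, "hand": 88}, {"dx": 0, "dy": 0, "dz": -1.7, "ax": 0, "ay": 0, "az": 0, "hand": 88}, {"dx": 0, "dy": 0, "dz": -2.6, "ax": 0, "ay": 0, "az": 0, "hand": 88}, {"dx": 0, "dy": 0, "dz": -3.4, "ax": 0, "ay": 0, "az": 0, "hand": 88}, {"dx": -1.0, "dy": 0, "dz": -3.6, "ax": 0, "ay": 0, "az": 0, "hand": 88}]'

```text
clock: 39.85
tool_pos: [0.4739, -0.2962, 0.2672]
eef_rot: [0.457, 0.889, 0.0, 0.001]
contact_force: [2.6, -0.3, -0.7]
opening: 0.995
```

Request:
servo_tool --deltas '[{"dx": -0.5, "dy": 0, "dz": 0, "ax": 0, "ay": 0, "az": 0, "hand": 88}, {"dx": -0.5, "dy": 0, "dz": 0, "ax": 0, "ay": 0, "az": 0, "hand": 88}, {"dx": -0.5, "dy": 0, "dz": 0, "ax": 0, "ay": 0, "az": 0, "hand": 88}, {"dx": -0.5, "dy": 0, "dz": 0, "ax": 0, "ay": 0, "az": 0, "hand": 88}]'

```text
clock: 40.35
tool_pos: [0.4901, -0.3221, 0.2631]
eef_rot: [0.459, 0.888, -0.0, -0.001]
contact_force: [-0.4, -0.1, -0.1]
opening: 0.999
```

```bash
cat > chk.py <<'E'
from meas import *
import sys
for n in sys.argv[1:]:
    im,d,m=snap(n,'fin_'+n+'.png'); print(n); trays(m,im)
    P=cloud(m,d); Q=P.reshape(-1,3); Q=Q[(d.ravel()>0)&(Q[:,2]<.1)]
    for nm,(x,y,lo,hi) in dict(perf=(.439,-.25,.04,.06),cap=(.439,-.25,.06,.1),vot=(.47,.247,.055,.08),lip=(.493,.01,.05,.1),hand=(.65,.137,.055,.1),varn=(.603,-.001,.04,.07),cream=(.627,-.318,.02,.05)).items():
        q=Q[(abs(Q[:,0]-x)<.045)&(abs(Q[:,1]-y)<.045)&(Q[:,2]>lo)&(Q[:,2]<hi)]
        if len(q)<5: continue
        rc=cv2.minAreaRect((q[:,:2]*1000).astype(np.float32)); print(nm,len(q),np.round(np.hstack(rc),1),q[:,2].max().round(3))
E
python3 chk.py wrist top side
```

```text
wrist
coaster [ 438.6 -249.1] [ 438.9 -249.4   55.6]
perf 892 [ 438.8 -249.1   29.9   47.8   35.3] 0.057
cap 391 [ 438.7 -249.1   20.9   21.    81.2] 0.081
cream 546 [ 621.  -318.8   42.6   29.3   79.4] 0.037
top
pink 514.5 [468.2 240.5  82.9  96.5  72.9] circ [470.3 246.4  49.2]
pink 1725.0 [492.6   9.5 128.8  88.3  65. ] circ [493.1  10.   74.8]
pink 614.5 [648.8 138.   95.3  95.5   7.1] circ [648.4 137.7  65.6]
coaster [ 439.4 -248.5] [ 439.4 -248.6   52.1]
perf 192 [ 438.2 -247.8   30.5   48.8   35.1] 0.058
cap 84 [ 437.7 -247.5   21.2   20.4   42.9] 0.082
vot 185 [468.5 248.2  58.9  56.3   3.9] 0.069
lip 109 [491.7  10.1  23.2  25.3   0.8] 0.079
hand 96 [652.2 134.6  11.8  46.7  62.5] 0.084
varn 26 [605.   -0.9  10.1  10.1  87.1] 0.058
cream 237 [ 628.1 -317.9   40.6   41.8   87.3] 0.038
side
pink 1167.5 [490.5   4.5 139.2  89.9  65.5] circ [490.4   5.   80. ]
pink 349.0 [644.7 130.4 100.3 103.    6.7] circ [642.4 127.4  66. ]
pink 321.5 [465.  232.9  93.3  99.3  71.7] circ [466.5 238.2  52.5]
coaster [ 416.5 -248. ] [ 436.4 -250.7   53.5]
perf 463 [ 437.2 -250.4   31.2   48.3   35.4] 0.06
cap 206 [ 437.3 -250.5   21.3   20.8   61.8] 0.079
vot 196 [468.3 246.7  60.9  59.1  66.7] 0.066
lip 164 [491.    6.4  23.4  24.2   2.4] 0.076
hand 128 [651.5 133.7   8.8  45.1  61.4] 0.082
varn 36 [604.1  -4.1  11.6   9.9  21.8] 0.055
cream 511 [ 625.7 -320.5   42.7   42.7   47. ] 0.035
```

View pics/fin_wrist.png

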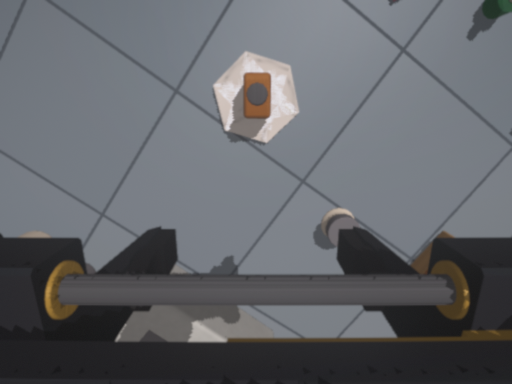

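View pics/fin_side.png

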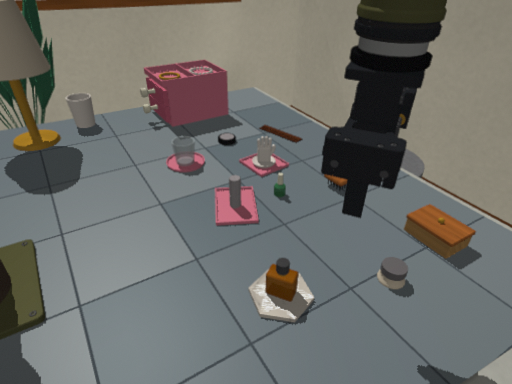

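View pics/fin_top.png

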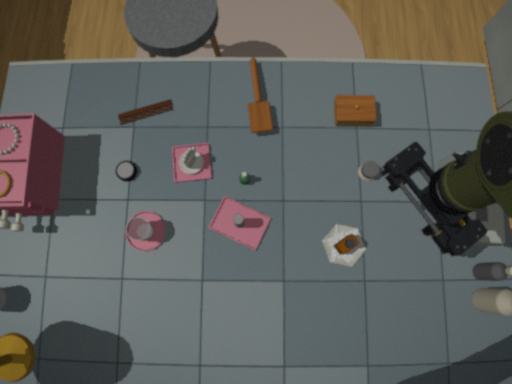

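The final views show every item upright in place: votive (145,231), hand (191,161), lipstick (239,221) and perfume (347,244) in the top view. The varnish and cream have not moved, so I'll hand in.

```bash
python3 -c "
from plant import r
s=r.get_state(); print(s['clock'],abs(s['qd']).max(),s['contact_force']); r.finish_job()"
```

```text
40.5 0.007762371764452015 [-0.11183796 -0.17892807  0.28861689]
the job is handed in; nothing more can be done
```

The job is done and handed in at 40.5 s, with everything standing upright where it belongs. I parked the lipstick on the coaster, moved the votive to the round tray and the hand to the square tray. Then the lipstick went to the oblong tray and the scent bottle onto the coaster. Each item was lowered until light contact (about 5–8 N) before I let go.

**Last checks**
- **Centring:** the scent bottle is within 1 mm of the coaster's centre by the wrist camera. The votive and lipstick are within about 2 mm of their tray centres by the top camera. The hand was let go within 1 mm of the square tray's centre by arm position; its final camera reading includes the thumb, so it doesn't measure centring.
- **Bystanders:** varnish and cream read within about 2 mm of where they started, which is measurement noise.
- **Robot:** the gripper was open, clear of everything and reading almost no force.

**Disagreements:** the side camera differed from the other two by 3–5 mm in y from the start, so I placed by the wrist camera. One coaster fit failed when its mask merged with other pale areas, and I used the earlier clean fit.

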